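# Find the heavy side of a model flywheel and hold it down

### The arm

A 6-joint arm with a two-finger parallel gripper is mounted at the origin on the work surface. World frame = base frame: x ahead of the robot, y to its left, z up, the work surface at z = 0. Lengths are in m, angles in degrees, forces in N, time in s.
With the tool pointing down it reaches from about 0.4 to 0.825 m from the base axis. Payload 7 kg.
Tool frame: the origin (TCP) lies on the centre line of the jaws, within the pads' length; the fingertips stand 14 mm ahead of it and the grasp point (between the pads) lies 5 mm behind it; z points along the fingers, x is the direction in which the jaws open and shut, and the axes are right-handed (so a half turn about z gives the same grasp; the last joint's range is limited). The gripper opens to 88 mm and grips with 3 to 60 N. Pads are 19 mm wide; open, the fingers measure 130 mm over their backs; the gripper's body (78 mm by 193 mm) begins 47 mm behind the grasp point.
Start: joints at [-60.04, 20.546, 0.682, 0, -70.136, -16.507], TCP at [0.157, -0.656, 0.241] pointing down, gripper open.
Joint ranges: [-176.03, 176.03], [-82.01, 121.73], [-58.28, 71.71], [-173.87, 95.51], [-174.79, -0.11], [-173.66, 173.66]. Speed limits (degrees/s): [136.94, 136.94, 172.46, 180, 180, 180].

### API

Orientations are given as [roll, pitch, yaw] about the fixed x, y, z axes, in that order (R = Rz(yaw) Ry(pitch) Rx(roll)).
In Python, from plant import * gives the robot as it stands.
- The arm moves only by the shell command python3 -m handwheel 'ROWS' [OPENING]. ROWS is JSON, a list of rows, each a list of 2 entries, a list of its own where there are three numbers: the shift along the tool's x, y, z each as a share of 0.2 m, from -1 to 1, then the turn, a rotation vector about the tool's x, y, z each as a share of 360 degrees, from -1 to 1. In form: [[[tx, ty, tz], [ax, ay, az]], ...]. A call has 1 to 5 rows; each row is the pose to reach, as a shift and turn from the pose commanded when the call began, along the tool's axes at that moment, turning the shorter way round; what a row does not reach only later rows make up. A row lasts 1/12 s, in which the tool goes at most 41.7 mm and 7.16 degrees, less where a joint would pass 70% of its speed; a pose out of reach is approached as far as the arm can. A call with a number of a shift or a turn outside -1 to 1 is refused whole. A call with a gripper value outside its range is refused whole. OPENING is the closure, from -1 (fully open) to 1 (shut), set as the call begins (- or left out, the last holds). The fingers move at their own pace and stop on an object; the grip force is fixed at half the most. Time passes only in rows, so rows that repeat a pose let the fingers close. It gives the time, the measured TCP pose, the force and the opening at its end, in the units of the state.
- get_obs(): the state, without advancing time (a new reading comes with each control period).
- snapshot(name): name is "scene" or "top"; returns a dict with "color" (400x640x3 uint8, red, green, blue), "z_map" (400x640 float32, m along the optical axis (not along the pixel's ray), 0 where there is no reading), "intrinsics" (3x3 intrinsics, pixels), "rvec" (rotation vector, rad) and "tvec" (3), from world to camera coordinates, as OpenCV has them. Camera axes: x right, y down, z forward; pixel columns grow to the right and rows downward; lengths in m; the calibration is good to about 2 mm. A picture is of the moment at which its call begins.
- close_job(): hands the job in, once; it reports no verdict.
The state is a dict: "clock": time; "joint_pos": joint angles; "qvel": joint speeds; "tau": joint torques, N m; "tool_pos": TCP position; "orientation": TCP orientation; "force": force on the tool from outside, world axes, zero at the start; "moment": the same for the moment, N m; "opening": finger opening in m.
Only numpy, scipy, OpenCV 4.12 (cv2) and the standard library are available. Lean on these libraries where they do the work, as an engineer would, in place of code of your own. Each camera call takes 0.05 s, during which the arm holds its last target. There are 200 camera calls.

### The job

The flywheel on the tilted balancing stand is heavier on one side, and nothing on it shows which. Take its wooden crank handle with a light grip, turn the wheel by hand to feel where the heavy side is, then bring the heavy side to the lowest point and finish still gripping the handle and keeping the wheel still there, so that it can be marked. Leave the glue bottle, mug and screwdriver where they are.

Things in the scene. Friction and masses are not known exactly. Their poses are not given: they have to be found in the camera images.
- stand: Dark wooden balancing stand, fixed to the bench (its place and yaw vary): base plate 170 x 150 x 14 mm, 40 x 60 mm post; origin on the bench, 120 mm plumb below the origin of head.
- head: Fixed bearing of the stand. Origin: on the spindle axis, in the middle of the flywheel's underside, 120 mm above the bench. z is the spindle axis, out of the wheel's face, 40 degrees off vertical, leaning to the robot's side. x points straight up the wheel's slope, so the lowest point of the wheel lies towards -x; y is level.
- wheel: Aluminium flywheel, a disc 130 mm across, 18 mm thick, hub 28 mm wide and 8 mm high; turns endlessly both ways about the spindle (its z = z of head). Origin in the middle of its underside; the crank stands on its +x side. A weight hidden in it, at an unknown angle to the crank, makes up to about 0.14 N m (heavy side level with the axis; none when highest or lowest).
- crank: Wooden handle sleeve; origin in the centre of its lower end, 4 mm above the wheel's face. Bearing drag is about 0.17 N m plus 0.03 per rad/s, more than the weight's pull, so the wheel stays wherever it is left. Felt at this handle, turning takes about 3.4 N, up to 2.8 N more where the heavy side climbs and as much less where it sinks.
- crank_grip (a point): Grip point on the axis of the wooden crank handle: a round sleeve 18 mm across and 50 mm long, parallel to the spindle and 50 mm from it, turning freely on its pin (so the hand need not turn). The point is 30 mm above the sleeve's lower end, 52 mm above the wheel's underside along the spindle. The pin is delicate: grip with less than 45 N.
- glue: White plastic glue bottle with a cap, 56 mm in diameter, 160 mm tall, standing; origin in the middle of its underside. Leave alone.
- mug: White mug, 80 mm in diameter, 95 mm tall; origin in the middle of its underside. Leave alone.
- driver: Screwdriver about 200 mm long lying on the bench, handle to its -x; leave alone.
There are look-alikes about, which are no part of the job. Of the things like the stand, leave any that is blue; of the rest the larger one is meant.

How it is judged:
By the outcome, as a careful person would: the job done as asked, in the order asked, and still so for the second after the job is handed in, while the arm keeps its last pose, push and grip.
It also fails if it takes over 70 s, if anything falls off the work surface, if the arm or the gripper's body presses on something with over 40 N, if the wrist force passes 120 N, or if a joint passes its speed limit or range.

## Working session

There is one attempt and no reset: what is moved stays moved. The work goes in short steps, Python scripts to look and compute and a shell command to move; the robot and the scene stay as the last step left them, time stands still between calls to the robot, and variables do not carry over. Pictures are saved under pics/ and viewed, about 8 in all and at most 12, crops included, and the job is handed in when it is done.

```bash
ls; mkdir -p pics; python3 - <<'E'
from plant import *
import cv2,numpy as np
print(get_obs())
for n in("scene","top"):
    s=snapshot(n); cv2.imwrite(f"pics/{n}0.png",s["color"][...,::-1]); np.savez(f"pics/{n}0.npz",**s)
    print(n,s["intrinsics"],s["rvec"],s["tvec"])
E
```

```text
pics
{'clock': 0.0, 'joint_pos': array([-6.00399146e+01,  2.05905033e+01,  6.33089178e-01, -2.03723344e-02,
       -7.01356995e+01, -1.65061343e+01]), 'qvel': array([ 0.11764263,  0.09014813, -0.07999803,  0.02220543, -0.01779147,
        0.01059266]), 'tau': array([ 8.39077416e-05, -5.82723105e+01,  2.93053025e+01,  6.99721992e+00,
        6.92199043e-03, -2.03359104e-04]), 'tool_pos': array([ 0.15690426, -0.65602362,  0.23962719]), 'orientation': array([-1.79991904e+02, -9.47180904e-02,  1.03447006e+02]), 'force': array([ 0.59322948, -0.91129055, -0.85000921]), 'moment': array([ 0.0031113 , -0.0330847 , -0.05286882]), 'opening': 0.08748540260142441}
scene [[372.52936541   0.         326.28411312]
 [  0.         372.52936541 202.63390615]
 [  0.           0.           1.        ]] [ 2.10190206  0.99399446 -0.43072297] [-0.29852913 -0.17435976  1.20396604]
top [[456.85991637   0.         319.567419  ]
 [  0.         456.85991637 198.17824042]
 [  0.           0.           1.        ]] [ 2.15524252 -2.18694976  0.09364694] [0.01956427 0.48986874 1.19437763]
```

View pics/scene0.png

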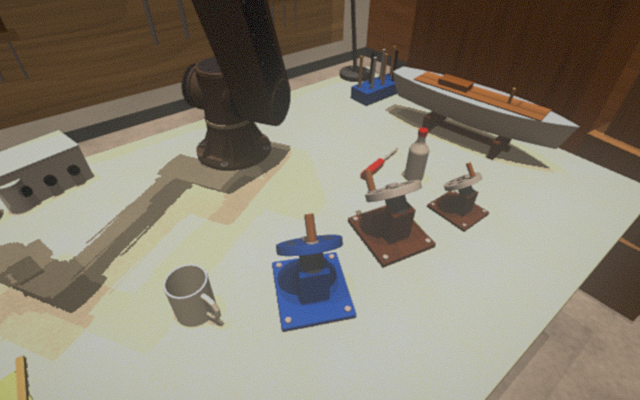

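View pics/top0.png

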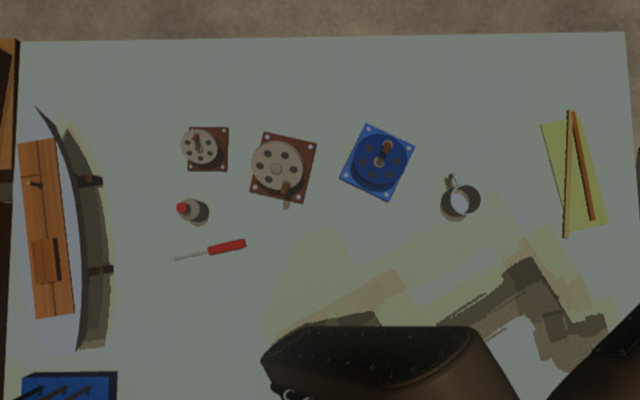

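Stand-like things: blue at top(377,162), large dark-wood at top(282,167)/scene(392,225), and small dark-wood at top(205,149). The large dark-wood one is meant: it is not blue, and it is the larger of the rest. I'll confirm it in a crop and measure the wheel plane.

```bash
cat > h.py <<'E'
import numpy as np,cv2
def cloud(s):
    R=cv2.Rodrigues(s["rvec"])[0]; K=s["intrinsics"]; z=s["z_map"]
    v,u=np.mgrid[:400,:640]
    p=np.stack([(u-K[0,2])/K[0,0]*z,(v-K[1,2])/K[1,1]*z,z],-1)
    return (p-s["tvec"])@R
def proj(s,P): return cv2.projectPoints(np.atleast_2d(P).astype(float),s["rvec"],s["tvec"],s["intrinsics"],None)[0][:,0]
E
python3 - <<'E'
from h import *
s=dict(np.load("pics/top0.npz")); t=dict(np.load("pics/scene0.npz"))
C=cloud(s)
for uv in [(258,155),(277,170),(295,160),(270,190),(287,187),(286,206),(265,136),(316,144),(305,203),(248,193),(188,128),(228,128),(228,171)]: print(uv,C[uv[1],uv[0]].round(4), s["z_map"][uv[1],uv[0]])
m=np.zeros((400,640),bool); m[135:195,248:306]=1
P=C[m]; P=P[(P[:,2]>.08)&(P[:,2]<.2)]
# ransac plane
rng=np.random.default_rng(0);best=0
for _ in range(500):
    a=P[rng.choice(len(P),3,False)]; n=np.cross(a[1]-a[0],a[2]-a[0]); n/=np.linalg.norm(n)+1e-12
    k=abs((P-a[0])@n)<.003
    if k.sum()>best: best=k.sum();I=k
Q=P[I]; c=Q.mean(0); n=np.linalg.svd(Q-c)[2][2]; n*=np.sign(n[2]); print(best,len(P),"c",c,"n",n,"tilt",np.degrees(np.arccos(n[2])),"az",np.degrees(np.arctan2(n[1],n[0])))
a=cv2.resize(s["color"][110:225,230:340],None,fx=5,fy=5,interpolation=2)
b=cv2.resize(t["color"][155:270,340:445],None,fx=5,fy=5,interpolation=2)
b=b[:a.shape[0]]; im=np.hstack([a,b]); im=cv2.convertScaleAbs(im,alpha=1.5); im=cv2.resize(im,None,fx=.74,fy=.74); print(im.shape)
cv2.imwrite("pics/crop1.png",im[...,::-1])
E
```

```text
(258, 155) [0.5854 0.1588 0.1473] 1.1026278
(277, 170) [0.5492 0.1138 0.1405] 1.1057485
(295, 160) [0.5714 0.0695 0.1497] 1.098439
(270, 190) [0.5152 0.1456 0.0124] 1.2303632
(287, 187) [0.5088 0.0908 0.1293] 1.1130667
(286, 206) [4.722e-01 1.038e-01 4.000e-04] 1.2381628
(265, 136) [0.6621 0.158  0.0174] 1.2390352
(316, 144) [0.6391 0.02   0.0121] 1.2414368
(305, 203) [ 4.797e-01  5.220e-02 -1.000e-04] 1.2390152
(248, 193) [ 0.5095  0.2073 -0.0023] 1.244849
(188, 128) [0.6918 0.3724 0.0011] 1.2592176
(228, 128) [0.6898 0.2618 0.0017] 1.2577666
(228, 171) [0.5698 0.2607 0.0046] 1.243802
1586 2064 c [0.56021106 0.11573819 0.13738418] n [-0.6238304   0.154194    0.76619831] tilt 39.98628303700403 az 166.11630779559133
(426, 796, 3)
```

View pics/crop1.png

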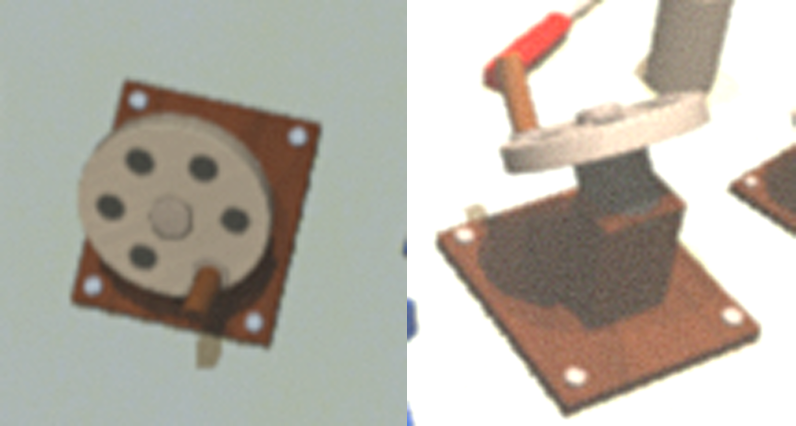

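The crop confirms it: a brown stand with a grey six-hole wheel. The crank base is at about top(286,183), its tip at (283,192), and the hub at (276,169). The plane fit gives a 40° tilt. Next I fit the pose and plan.

```bash
cat >> h.py <<'E'
from scipy.spatial.transform import Rotation as Ro
from scipy.optimize import least_squares
def head(az):
    a=np.radians(az);t=np.radians(40)
    x=np.array([np.cos(t)*np.cos(a),np.cos(t)*np.sin(a),np.sin(t)]); y=np.array([-np.sin(a),np.cos(a),0]); return np.stack([x,y,np.cross(x,y)],1)
def crank(O,H,th,h): 
    t=np.radians(th); return O+H@np.array([.05*np.cos(t),.05*np.sin(t),h])
def go(o,p,R=None):
    """shift & turn shares from observed pose o to TCP p, rotation R"""
    R0=Ro.from_euler("xyz",o["orientation"],degrees=True)
    print("shift",(R0.inv().apply(p-o["tool_pos"])/.2).round(3), "turn",None if R is None else ((R0.inv()*Ro.from_matrix(R)).as_rotvec()/2/np.pi).round(4))
E
python3 - <<'E'
from h import *
s=dict(np.load("pics/top0.npz")); t=dict(np.load("pics/scene0.npz"))
C=cloud(s); print("glue cap",C[209,186],C[209,183],"mug",C[200,460])
def f(p):
    O=np.array([p[0],p[1],.12]);H=head(p[2])
    hub=O+H[:,2]*.026
    r=[proj(s,hub)[0]-[276.5,168.9],proj(t,hub)[0]-[392.2,184.7],proj(s,crank(O,H,p[3],.072))[0]-[283.2,192.2],
       proj(t,crank(O,H,p[3],.072))[0]-[367.8,171.2],proj(s,crank(O,H,p[3],.022))[0]-[286.4,183],proj(t,crank(O,H,p[3],.022))[0]-[371.9,190.9]]
    return np.r_[np.ravel(r),(p[2]+13.9)*.5]
q=least_squares(f,[.565,.11,-13.9,200],x_scale=[.01,.01,1,5]);print(q.x,f(q.x).round(1))
# depth check of face plane
H=head(q.x[2]);O=np.array([q.x[0],q.x[1],.12]);L=(C-O)@H
k=(np.hypot(L[...,0],L[...,1])<.08)&(abs(L[...,2]-.018)<.004); Q=L[k]; print(Q.mean(0),Q.min(0),Q.max(0),np.median(Q[:,2]))
k=(np.hypot(L[...,0],L[...,1])<.09)&(L[...,2]>.04)&(L[...,2]<.08);Q=L[k];print("handle pts",len(Q),Q.mean(0).round(4),np.degrees(np.arctan2(Q[:,1].mean(),Q[:,0].mean())))
k=(np.hypot(L[...,0],L[...,1])<.02)&(abs(L[...,2]-.026)<.003);print("hub",L[k].mean(0))
E
```

```text
glue cap [0.45610776 0.3261762  0.16422855] [0.45657087 0.33474539 0.1593336 ] mug [ 0.48138499 -0.36683384  0.00233276]
[ 5.73034945e-01  1.11564450e-01 -1.32919018e+01  2.17735421e+02] [-0.2 -1.9 -0.6 -0.5 -0.4  1.  -0.9 -1.1  0.6 -0.8  0.6 -0.3  0.3]
[0.0029157  0.00287405 0.02035808] [-0.06835277 -0.06351715  0.01400246] [0.06287294 0.06466068 0.0219923 ] 0.020726760175160813
handle pts 68 [-0.0375 -0.0305  0.0594] -140.85373853515264
hub [ 2.95201314e-03 -6.22620351e-05  2.58419074e-02]
```

```bash

python3 -m handwheel '[[[0.5,0.65,-0.2],[0,0,0]],[[0.5,0.65,-0.2],[0,0,0]],[[0.5,0.65,-0.2],[0,0,0]],[[0.5,0.65,-0.2],[0,0,0]],[[0.5,0.65,-0.2],[0,0,0]]]' -1
python3 -m handwheel '[[[0.63,0.6,-0.2],[0,0,0]],[[0.63,0.6,-0.2],[0,0,0]],[[0.63,0.6,-0.2],[0,0,0]],[[0.63,0.6,-0.2],[0,0,0]],[[0.63,0.6,-0.2],[0,0,0]]]'
python3 -m handwheel '[[[0.7,0.5,-0.2],[0,0,0]],[[0.7,0.5,-0.2],[0,0,0]],[[0.7,0.5,-0.2],[0,0,0]],[[0.7,0.5,-0.2],[0,0,0]],[[0.7,0.5,-0.2],[0,0,0]]]'
python3 -m handwheel '[[[0.75,0.35,0],[0,0,0]],[[0.75,0.35,0],[0,0,0]],[[0.75,0.35,0],[0,0,0]],[[0.75,0.35,0],[0,0,0]],[[0.75,0.35,0],[0,0,0]]]'
python3 -m handwheel '[[[0.8,0.2,0],[0,0,0]],[[0.8,0.2,0],[0,0,0]],[[0.8,0.2,0],[0,0,0]],[[0.8,0.2,0],[0,0,0]],[[0.8,0.2,0],[0,0,0]]]'
python3 - <<'E'
from plant import *
from h import *
O=np.array([.5685,.111,.12]);H=head(-13.5);R=np.stack([-H[:,0],H[:,1],-H[:,2]],1)
o=get_obs();print(o["joint_pos"].round(1));go(o,crank(O,H,218,.137),R)
E
```

```text
clock: 0.52
tool_pos: [0.2636, -0.5257, 0.2829]
orientation: [179.9, 0.1, 103.7]
force: [-1.2, -0.8, -0.2]
opening: 0.0874
clock: 0.93
tool_pos: [0.3494, -0.3754, 0.3222]
orientation: [179.9, 0.1, 103.6]
force: [-0.3, -1.1, 1.1]
opening: 0.0875
clock: 1.35
tool_pos: [0.4139, -0.2156, 0.3621]
orientation: [179.8, 0.0, 103.6]
force: [0.4, -1.2, 0.8]
opening: 0.0876
clock: 1.77
tool_pos: [0.4464, -0.0518, 0.3602]
orientation: [180.0, -0.1, 103.7]
force: [0.1, -0.4, -0.2]
opening: 0.0878
clock: 2.18
tool_pos: [0.4471, 0.1129, 0.3598]
orientation: [-180.0, -0.0, 103.7]
force: [-0.3, 0.7, 0.8]
opening: 0.0876
[ 3.87e+01 -3.60e+00 -1.29e+01 -1.00e-01 -8.07e+01 -1.15e+02]
shift [-0.02  -0.008  0.801] turn [-0.0608 -0.0997 -0.167 ]
```

```bash

python3 -m handwheel '[[[0,0,0],[-0.0203,-0.0332,-0.0557]],[[0,0,0],[-0.0203,-0.0332,-0.0557]],[[0,0,0],[-0.0203,-0.0332,-0.0557]],[[0,0,0],[-0.0203,-0.0332,-0.0557]],[[0,0,0],[-0.0203,-0.0332,-0.0557]]]'
python3 -m handwheel '[[[0,0,0],[-0.0203,-0.0332,-0.0557]],[[0,0,0],[-0.0203,-0.0332,-0.0557]],[[0,0,0],[-0.0203,-0.0332,-0.0557]],[[0,0,0],[-0.0203,-0.0332,-0.0557]],[[0,0,0],[-0.0203,-0.0332,-0.0557]]]'
python3 -m handwheel '[[[0,0,0],[-0.0203,-0.0332,-0.0557]],[[0,0,0],[-0.0203,-0.0332,-0.0557]],[[0,0,0],[-0.0203,-0.0332,-0.0557]],[[0,0,0],[-0.0203,-0.0332,-0.0557]],[[0,0,0],[-0.0203,-0.0332,-0.0557]]]'
cat >> h.py <<'E'
O=np.array([.5685,.111,.12]);H=head(-13.5);R=np.stack([-H[:,0],H[:,1],-H[:,2]],1)
E
python3 - <<'E'
from plant import *
from h import *
o=get_obs();print(o["joint_pos"].round(1));go(o,crank(O,H,218,.137),R)
E
```

```text
clock: 2.6
tool_pos: [0.4461, 0.1077, 0.36]
orientation: [174.9, 13.1, 123.3]
force: [-0.6, -0.2, -0.9]
opening: 0.0878
clock: 3.02
tool_pos: [0.4464, 0.107, 0.3599]
orientation: [174.4, 26.9, 143.1]
force: [0.6, -0.4, -0.0]
opening: 0.0878
clock: 3.43
tool_pos: [0.4469, 0.1065, 0.36]
orientation: [-180.0, 40.0, 166.2]
force: [-0.0, -0.5, -0.4]
opening: 0.0877
[  65.4  -22.6  -53.1   46.5  -60.5 -103.4]
shift [0.519 0.01  0.611] turn [-0.0005  0.     -0.0006]
```

```bash

python3 -m handwheel '[[[0.13,0,0.15],[0,0,0]],[[0.26,0.005,0.3],[0,0,0]],[[0.39,0.01,0.45],[0,0,0]],[[0.52,0.01,0.61],[0,0,0]],[[0.52,0.01,0.61],[0,0,0]]]'
python3 - <<'E'
from plant import *
from h import *
o=get_obs();print(o["joint_pos"].round(1));go(o,crank(O,H,218,.137),R)
for n in("scene","top"):
    s=snapshot(n); np.savez(f"pics/{n}1.npz",**s)
    p=proj(s,crank(O,H,218,.052))[0];print(p);u,v=p.astype(int);c=s["color"][max(v-70,0):v+50,u-70:u+70].copy()
    cv2.imwrite(f"pics/{n}1.png",cv2.convertScaleAbs(cv2.resize(c,None,fx=4,fy=4,interpolation=2),alpha=1.3)[...,::-1])
a=cv2.imread("pics/scene1.png");b=cv2.imread("pics/top1.png");h=min(len(a),len(b));cv2.imwrite("pics/c2.png",cv2.resize(np.hstack([a[:h],b[:h]]),None,fx=.7,fy=.7))
E
```

```text
clock: 3.85
tool_pos: [0.4713, 0.1372, 0.2744]
orientation: [-178.8, 37.5, 165.9]
force: [-0.9, -0.8, -0.4]
opening: 0.088
[  58.2  -12.4  -58.    53.3  -47.1 -111.3]
shift [ 0.296 -0.163  0.248] turn [-0.0045 -0.0069 -0.0013]
[367.62333198 177.45951417]
[284.73901264 190.58939764]
```

View pics/c2.png

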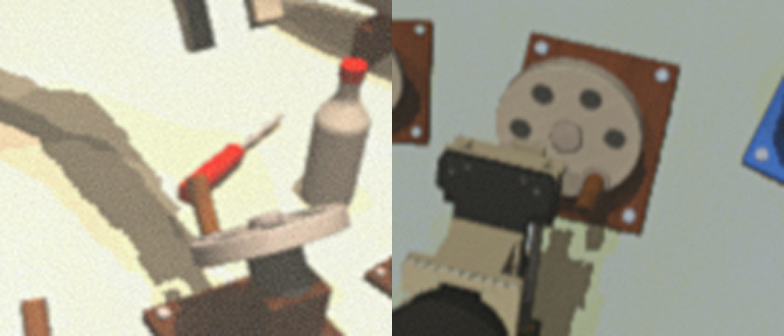

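Joint 3 is at its -58° limit, so the full 40° tilt is out of reach this close in. It looks like a Puma-type arm with a lateral offset, so I'll fit its kinematics from the logged poses and find an orientation that works around the whole circle. Tool x should be level, because the sleeve may then lie slanted between the pads.

```bash
cat >> h.py <<'E'
def fk(q,p):
    h,a1,L1,a3,L2,d,T,j60=p; q=np.asarray(q,float)
    A=Ro.from_euler
    R1=A("z",q[0],degrees=True); R2=R1*A("y",q[1],degrees=True); R3=R2*A("y",-q[2],degrees=True)
    P=np.array([0,0,h])+R1.apply([a1,-d,0])+R2.apply([0,0,L1])+R3.apply([L2,0,a3])
    R4=R3*A("x",SG[0]*q[3],degrees=True); R5=R4*A("y",-q[4],degrees=True)   # tool along +x of R5
    R6=R5*A("x",q[5]*SG[1]+j60,degrees=True)
    return P+R6.apply([T,0,0]), R6*Ro.from_matrix([[0,0,1],[0,1,0],[-1,0,0]])
SG=[1,1]
DATA=[([-60.04,20.59,.633,-.02,-70.136,-16.506],[.1569,-.656,.2396],[-179.99,-.095,103.45]),
([38.7,-3.6,-12.9,-.1,-80.7,-115],[.4471,.1129,.3598],[180,0,103.7]),
([65.4,-22.6,-53.1,46.5,-60.5,-103.4],[.4469,.1065,.36],[-180,40,166.2]),
([58.2,-12.4,-58,53.3,-47.1,-111.3],[.4713,.1372,.2744],[-178.8,37.5,165.9])]
E
python3 - <<'E'
import h; from h import *
def res(p):
    r=[]
    for q,x,e in DATA:
        P,Q=fk(q,p); r+=[*(P-x),*((Ro.from_euler("xyz",e,degrees=True).inv()*Q).as_rotvec()*.3)]
    return np.array(r)
for a in(1,-1):
  for b in(1,-1):
    h.SG=[a,b]
    for j in(0,90,180,-90):
        s=least_squares(res,[.4,0,.4,0,.4,.19,.1,j],x_scale=[.1]*7+[30])
        print(a,b,j,s.cost,s.x.round(4))
E
```

```text
1 1 0 0.8152407692682018 [-0.4315  0.5083  0.4834  0.0677 -0.0647  0.2035 -0.2132 39.4867]
1 1 90 0.4326298362350084 [-4.315000e-01  5.083000e-01  4.834000e-01  6.770000e-02 -6.470000e-02
  2.035000e-01 -2.132000e-01  1.376191e+02]
1 1 180 0.4326298362324775 [-4.315000e-01  5.083000e-01  4.834000e-01  6.770000e-02 -6.470000e-02
  2.035000e-01 -2.132000e-01  1.376199e+02]
1 1 -90 0.6959993303734483 [-4.315000e-01  5.083000e-01  4.834000e-01  6.770000e-02 -6.470000e-02
  2.035000e-01 -2.132000e-01 -1.246305e+02]
1 -1 0 0.23036103224655557 [ -0.4315   0.5083   0.4834   0.0677  -0.0647   0.2035  -0.2132 -32.1675]
1 -1 90 0.23036103224619453 [ -0.4315   0.5083   0.4834   0.0677  -0.0647   0.2035  -0.2132 -32.1676]
1 -1 180 1.2141047111009096 [-4.315000e-01  5.083000e-01  4.834000e-01  6.770000e-02 -6.470000e-02
  2.035000e-01 -2.132000e-01  1.293195e+02]
1 -1 -90 0.23036103225690646 [ -0.4315   0.5083   0.4834   0.0677  -0.0647   0.2035  -0.2132 -32.1685]
-1 1 0 0.31478930448992104 [ 6.34000e-02  2.87000e-01  5.34900e-01  5.31000e-02  1.61400e-01
  1.84800e-01  2.74700e-01 -9.68753e+01]
-1 1 90 0.3652777746788967 [6.340000e-02 2.870000e-01 5.349000e-01 5.310000e-02 1.614000e-01
 1.848000e-01 2.747000e-01 1.731247e+02]
-1 1 180 0.3652777746787891 [6.340000e-02 2.870000e-01 5.349000e-01 5.310000e-02 1.614000e-01
 1.848000e-01 2.747000e-01 1.731247e+02]
-1 1 -90 0.3147893044899212 [ 6.34000e-02  2.87000e-01  5.34900e-01  5.31000e-02  1.61400e-01
  1.84800e-01  2.74700e-01 -9.68753e+01]
-1 -1 0 0.0026252813551078604 [0.0634 0.287  0.5349 0.0531 0.1614 0.1848 0.2747 0.0217]
-1 -1 90 0.0026252813551671745 [0.0634 0.287  0.5349 0.0531 0.1614 0.1848 0.2747 0.0218]
-1 -1 180 1.7785374152662403 [6.340000e-02 2.870000e-01 5.349000e-01 5.310000e-02 1.614000e-01
 1.848000e-01 2.747000e-01 1.800217e+02]
-1 -1 -90 0.002625281355173196 [0.0634 0.287  0.5349 0.0531 0.1614 0.1848 0.2747 0.0217]
```

```bash
python3 - <<'E'
import re
t=open("h.py").read()
t=t.replace("h,a1,L1,a3,L2,d,T,j60=p;","h,a1,L1,a3,L2,d,T,j60,w,v=p;").replace("return P+R6.apply([T,0,0]),","P=P+R4.apply([0,w,0])+R5.apply([0,0,v])\n    return P+R6.apply([T,0,0]),").replace("SG=[1,1]","SG=[-1,-1]")
open("h.py","w").write(t)
E
python3 - <<'E'
import h; from h import *
def res(p):
    r=[]
    for q,x,e in DATA:
        P,Q=fk(q,p); r+=[*(P-x),*((Ro.from_euler("xyz",e,degrees=True).inv()*Q).as_rotvec()*.3)]
    return np.r_[r]
for sg in([-1,-1],[1,-1],[-1,1],[1,1]):
    h.SG=sg
    s=least_squares(lambda p:np.r_[res(p),np.array(p)[[0,2,4]]*.002-[.0008,.0008,.0008]],[.4,0,.4,0,.4,.19,.2,0,0,0],x_scale=[.1]*7+[30,.1,.1])
    print(sg,s.cost,s.x.round(4)); print(res(s.x).reshape(-1,6).round(3))
E
```

```text
[-1, -1] 5.731192912947357e-07 [ 1.987e-01 -4.000e-04  6.015e-01  5.000e-04  4.624e-01  1.000e-04
  3.648e-01  2.170e-02 -1.918e-01  1.300e-03]
[[-0.    -0.     0.    -0.    -0.     0.   ]
 [-0.     0.    -0.     0.     0.     0.   ]
 [-0.    -0.     0.     0.     0.    -0.   ]
 [ 0.    -0.    -0.     0.001 -0.    -0.   ]]
[1, -1] 0.22214799937242224 [ -0.3131   0.1617   0.6028  -0.0462   0.564    0.5625  -0.2173 -32.1676
   0.3707  -0.2472]
[[-0.003  0.005 -0.007  0.    -0.    -0.168]
 [ 0.005  0.004  0.009 -0.    -0.001 -0.169]
 [-0.008 -0.005 -0.007 -0.019  0.412  0.099]
 [ 0.008  0.003  0.005  0.036  0.387  0.238]]
[-1, 1] 0.3121645962541045 [ 1.98700e-01 -4.00000e-04  6.01500e-01  5.00000e-04  4.62400e-01
  1.00000e-04  3.64800e-01 -9.68753e+01 -1.91800e-01  1.30000e-03]
[[-0.    -0.     0.    -0.    -0.    -0.68 ]
 [-0.     0.    -0.     0.     0.     0.174]
 [-0.    -0.     0.     0.     0.     0.295]
 [ 0.    -0.    -0.     0.    -0.     0.212]]
[1, 1] 0.8070277363944035 [-0.3131  0.1617  0.6028 -0.0462  0.564   0.5625 -0.2173 39.4867  0.3707
 -0.2472]
[[-0.003  0.005 -0.007  0.    -0.     0.034]
 [ 0.005  0.004  0.009 -0.001  0.     0.887]
 [-0.008 -0.005 -0.007 -0.445  0.16  -0.482]
 [ 0.008  0.003  0.005 -0.395  0.143 -0.439]]
```

Kinematics identified to sub-mm. Now I scan the grip orientations around the whole circle.

```bash
cat >> h.py <<'E'
KP=[.1987,-.0004,.6015,.0005,.4624,.0001,.3648,.0217,-.1918,.0013]
LO=np.array([-176.03,-82.01,-58.28,-173.87,-174.79,-173.66]);HI=np.array([176.03,121.73,71.71,95.51,-.11,173.66])
def ik(P,Rm,q0):
    T=Ro.from_matrix(Rm)
    def f(q):
        p,Q=fk(q,KP); return np.r_[p-P,(T.inv()*Q).as_rotvec()*.3]
    s=least_squares(f,np.clip(q0,LO+.2,HI-.2),bounds=(LO,HI),x_scale=20.); return s.x,np.sqrt(2*s.cost)
def grot(psi,beta):
    """tool x in the wheel plane at psi from head x; beta: tool z tilted from -n about tool x"""
    return np.stack([H[:,0],-H[:,1],-H[:,2]],1)@Ro.from_euler("z",-psi,degrees=True).as_matrix()@Ro.from_euler("x",beta,degrees=True).as_matrix()
def tcp(th,Rm,back=0,h=.052): return crank(O,H,th,h)+Rm[:,2]*(.005-back)
E
python3 - <<'E'
from h import *
for psi in (90,75,105,60,120,180,-90):
  for b in (-40,-30,-20,20,30,40):
    Rm=grot(psi,b)
    if Rm[2,2]>-.8: continue
    q=[40,0,-15,0,-75,0];m=99;e=0
    for th in (218,260,300,340,20,60,100,140,180):
        q,r=ik(tcp(th,Rm),Rm,q); e=max(e,r); m=min(m,(np.minimum(q-LO,HI-q)).min())
    qb,rb=ik(tcp(218,Rm,.08),Rm,q)
    print(psi,b,"toolz",Rm[:,2].round(2),"x",Rm[:,0].round(2),"err",round(e,4),"margin",m.round(1),"| pre",round(rb,4),np.minimum(qb-LO,HI-qb).min().round(1),qb.round(0))
E
```

```text
90 20 toolz [ 0.33 -0.08 -0.94] x [0.23 0.97 0.  ] err 0.0142 margin 0.0 | pre 0.0 3.0 [  47.   -6.  -49.   27.  -40. -171.]
90 30 toolz [ 0.17 -0.04 -0.98] x [0.23 0.97 0.  ] err 0.0 margin 16.9 | pre 0.0 23.4 [  40.   -0.  -35.   11.  -50. -150.]
90 40 toolz [ 0.  0. -1.] x [0.23 0.97 0.  ] err 0.0 margin 29.5 | pre 0.0 35.6 [  33.    6.  -23.    0.  -61. -137.]
75 20 toolz [ 0.36  0.   -0.93] x [0.42 0.89 0.17] err 0.0298 margin 0.0 | pre 0.0127 0.0 [  43.   -8.  -48.   21.  -36. -174.]
75 30 toolz [ 0.21  0.08 -0.97] x [0.42 0.89 0.17] err 0.0 margin 10.7 | pre 0.0 18.7 [  36.   -3.  -36.    5.  -45. -155.]
75 40 toolz [ 0.06  0.16 -0.99] x [0.42 0.89 0.17] err 0.0 margin 29.4 | pre 0.0 34.8 [  27.    3.  -23.   -8.  -57. -138.]
105 20 toolz [ 0.32 -0.17 -0.93] x [ 0.03  0.99 -0.17] err 0.0 margin 1.0 | pre 0.0 10.3 [  50.   -4.  -48.   30.  -45. -162.]
105 30 toolz [ 0.15 -0.17 -0.97] x [ 0.03  0.99 -0.17] err 0.0 margin 16.9 | pre 0.0 23.5 [  45.    2.  -35.   16.  -55. -146.]
105 40 toolz [-0.02 -0.17 -0.99] x [ 0.03  0.99 -0.17] err 0.0 margin 28.5 | pre 0.0 35.4 [  39.    9.
[... 444 characters left out ...]
0.93 -0.32] err 0.0 margin 3.0 | pre 0.0 10.0 [  53.   -1.  -48.   33.  -49. -154.]
120 30 toolz [ 0.16 -0.3  -0.94] x [-0.17  0.93 -0.32] err 0.0 margin 15.5 | pre 0.0 22.5 [  49.    5.  -36.   22.  -58. -141.]
120 40 toolz [-0.01 -0.33 -0.94] x [-0.17  0.93 -0.32] err 0.0 margin 26.5 | pre 0.0 34.0 [  45.   12.  -24.   14.  -68. -132.]
-90 -40 toolz [ 0. -0. -1.] x [-0.23 -0.97  0.  ] err 0.0 margin 29.5 | pre 0.0 35.6 [ 33.   6. -23.   0. -61.  43.]
-90 -30 toolz [ 0.17 -0.04 -0.98] x [-0.23 -0.97  0.  ] err 0.0 margin 17.4 | pre 0.0 23.4 [ 40.  -0. -35.  11. -50.  30.]
-90 -20 toolz [ 0.33 -0.08 -0.94] x [-0.23 -0.97  0.  ] err 0.0 margin 2.2 | pre 0.0 9.4 [ 47.  -6. -49.  27. -40.   9.]
```

```bash
python3 - <<'E'
from plant import *
from h import *
o=get_obs();Rm=grot(90,30);print(tcp(218,Rm),tcp(218,Rm,.12))
go(o,tcp(218,Rm,.12),Rm)
go(o,o["tool_pos"]+[0,0,.06],Rm)
E
```

```text
[0.50030805 0.09571366 0.12958409] [0.48004602 0.10057814 0.24776103]
shift [ 0.011 -0.161  0.163] turn [0.0566 0.0632 0.2426]
shift [-0.183 -0.006 -0.238] turn [0.0566 0.0632 0.2426]
```

```bash

python3 -m handwheel '[[[-0.18,0,-0.24],[0.0189,0.0211,0.0809]],[[-0.18,0,-0.24],[0.0189,0.0211,0.0809]],[[-0.18,0,-0.24],[0.0189,0.0211,0.0809]],[[-0.18,0,-0.24],[0.0189,0.0211,0.0809]],[[-0.18,0,-0.24],[0.0189,0.0211,0.0809]]]'
python3 -m handwheel '[[[0,0,0],[0.0189,0.0211,0.0809]],[[0,0,0],[0.0189,0.0211,0.0809]],[[0,0,0],[0.0189,0.0211,0.0809]],[[0,0,0],[0.0189,0.0211,0.0809]],[[0,0,0],[0.0189,0.0211,0.0809]]]'
python3 -m handwheel '[[[0,0,0],[0.0189,0.0211,0.0809]],[[0,0,0],[0.0189,0.0211,0.0809]],[[0,0,0],[0.0189,0.0211,0.0809]],[[0,0,0],[0.0189,0.0211,0.0809]],[[0,0,0],[0.0189,0.0211,0.0809]]]'
python3 - <<'E'
from plant import *
from h import *
o=get_obs();Rm=grot(90,30);print(o["joint_pos"].round(1))
go(o,tcp(218,Rm,.08),Rm)
E
```

```text
clock: 4.37
tool_pos: [0.4693, 0.1389, 0.336]
orientation: [169.4, 27.1, 132.0]
force: [-0.7, 1.8, 0.4]
opening: 0.0873
clock: 4.78
tool_pos: [0.4693, 0.138, 0.3352]
orientation: [166.3, 13.4, 103.5]
force: [-0.6, 0.9, -0.1]
opening: 0.0877
clock: 5.2
tool_pos: [0.4691, 0.1375, 0.335]
orientation: [170.0, -0.2, 76.5]
force: [-0.8, -0.3, 0.0]
opening: 0.0874
[  46.2   -5.9  -22.5    9.1  -68.3 -152.7]
shift [-0.169  0.019  0.646] turn [-0.0001 -0.0005 -0.    ]
```

```bash

python3 -m handwheel '[[[-0.06,0.01,0.2],[0,0,0]],[[-0.12,0.02,0.4],[0,0,0]],[[-0.17,0.02,0.55],[0,0,0]],[[-0.17,0.02,0.65],[0,0,0]],[[-0.17,0.02,0.65],[0,0,0]]]'
python3 - <<'E'
from plant import *
from h import *
o=get_obs();Rm=grot(90,30);print(o["joint_pos"].round(1))
go(o,tcp(218,Rm,0),Rm)
ims=[]
for n in("scene","top"):
    s=snapshot(n); np.savez(f"pics/{n}2.npz",**s)
    p=proj(s,[crank(O,H,218,.052),crank(O,H,218,.072),crank(O,H,218,.022)])
    u,v=p[0].astype(int);c=cv2.resize(s["color"][v-60:v+40,u-50:u+50],None,fx=4,fy=4,interpolation=2)
    for a in p: cv2.circle(c,tuple(((a+.5-[u-50,v-60])*4).astype(int)),3,(0,255,0),-1)
    ims.append(cv2.convertScaleAbs(c,alpha=1.3))
cv2.imwrite("pics/c3.png",np.hstack(ims)[...,::-1])
E
```

```text
clock: 5.62
tool_pos: [0.4848, 0.0965, 0.203]
orientation: [170.3, 0.3, 76.9]
force: [-0.4, -0.4, -0.6]
opening: 0.0878
[  40.2   -0.2  -35.4   10.5  -49.7 -149.8]
shift [0.016 0.013 0.375] turn [-0.0007  0.0007  0.0011]
```

View pics/c3.png

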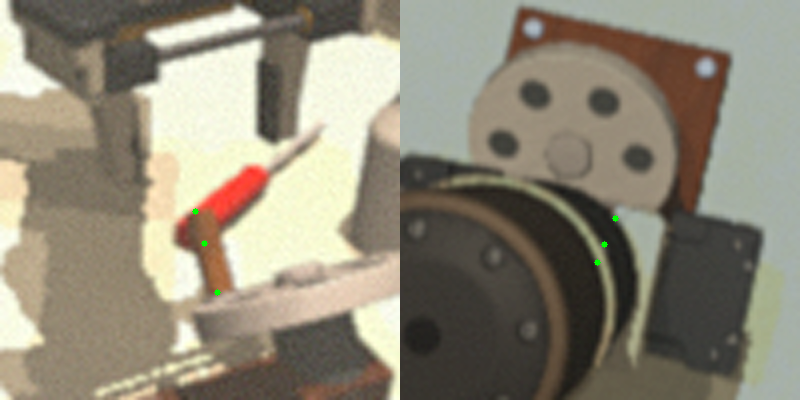

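The scene view (left) shows the handle at (205,212) to (222,292), about 1.3 px (~3 mm) to the +y side of the prediction. I descend with that correction and close.

```bash

python3 -m handwheel '[[[0.028,0.013,0.1],[0,0,0]],[[0.028,0.013,0.2],[0,0,0]],[[0.028,0.013,0.3],[0,0,0]],[[0.028,0.013,0.375],[0,0,0]],[[0.028,0.013,0.375],[0,0,0]]]'
python3 -m handwheel '[[[0,0,0],[0,0,0]],[[0,0,0],[0,0,0]]]'
python3 -m handwheel '[[[0,0,0],[0,0,0]]]'
python3 -m handwheel '[[[0,0,0],[0,0,0]]]'
python3 -m handwheel '[[[0,0,0],[0,0,0]],[[0,0,0],[0,0,0]],[[0,0,0],[0,0,0]]]' 0.4
python3 -m handwheel '[[[0,0,0],[0,0,0]],[[0,0,0],[0,0,0]],[[0,0,0],[0,0,0]],[[0,0,0],[0,0,0]],[[0,0,0],[0,0,0]]]' 1
python3 -m handwheel '[[[0,0,0],[0,0,0]],[[0,0,0],[0,0,0]]]'
python3 - <<'E'
from plant import *
from h import *
o=get_obs();Rm=grot(90,30);L=H.T@(o["tool_pos"]-Rm[:,2]*.005-O);print("grip in head",L,np.hypot(*L[:2]),np.degrees(np.arctan2(L[1],L[0])),o["force"],o["moment"])
ims=[]
for n in("scene","top"):
    s=snapshot(n); np.savez(f"pics/{n}3.npz",**s)
    u,v=proj(s,crank(O,H,218,.052))[0].astype(int);ims.append(cv2.convertScaleAbs(cv2.resize(s["color"][v-60:v+40,u-50:u+50],None,fx=4,fy=4,interpolation=2),alpha=1.3))
cv2.imwrite("pics/c4.png",np.hstack(ims)[...,::-1])
E
```

```text
clock: 6.13
tool_pos: [0.5035, 0.101, 0.1332]
orientation: [170.0, 0.0, 76.8]
force: [-0.3, -0.8, -0.2]
opening: 0.0876
clock: 6.3
tool_pos: [0.5046, 0.1019, 0.1359]
orientation: [169.9, -0.2, 76.8]
force: [0.3, -0.2, -0.1]
opening: 0.0875
clock: 6.38
tool_pos: [0.5045, 0.1018, 0.1358]
orientation: [169.9, -0.2, 76.8]
force: [0.4, -0.3, -0.6]
opening: 0.0877
clock: 6.47
tool_pos: [0.5043, 0.1015, 0.1354]
orientation: [169.9, -0.2, 76.8]
force: [-0.3, -0.7, 0.2]
opening: 0.0878
clock: 6.72
tool_pos: [0.5037, 0.101, 0.1342]
orientation: [170.0, -0.1, 76.7]
force: [0.3, 0.1, -0.3]
opening: 0.0734
clock: 7.13
tool_pos: [0.5036, 0.1008, 0.1338]
orientation: [170.0, -0.1, 76.7]
force: [-0.1, -0.1, -0.8]
opening: 0.0401
clock: 7.3
tool_pos: [0.5036, 0.1009, 0.1338]
orientation: [170.0, -0.1, 76.7]
force: [-0.9, -0.1, 0.6]
opening: 0.0263
grip in head [-0.03510883 -0.02496415  0.05394429] 0.043079444579434106 -144.5852515291946 [-0.90062012 -0.10304457  0.57422945] [0.10491994 0.50451122 0.03521076]
```

View pics/c4.png

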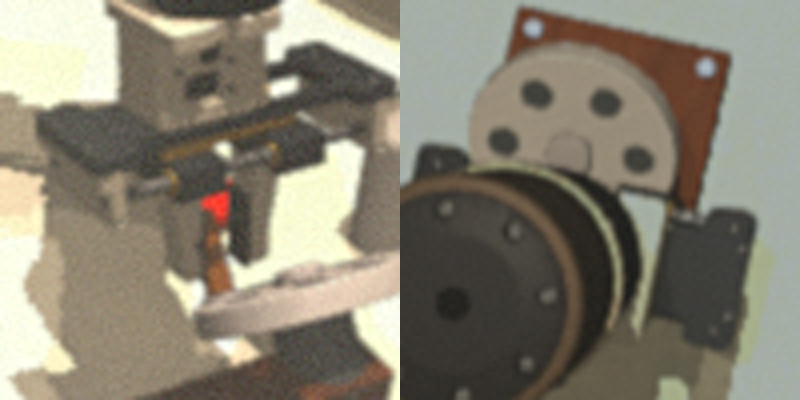

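The handle lies between the fingers, nearer the -y one, and the fingers are still closing (26 mm). I continue.

```bash

python3 -m handwheel '[[[0,0,0],[0,0,0]]]'
python3 -m handwheel '[[[0,0,0],[0,0,0]],[[0,0,0],[0,0,0]]]'
python3 -m handwheel '[[[0,0,0],[0,0,0]],[[0,0,0],[0,0,0]],[[0,0,0],[0,0,0]]]'
python3 - <<'E'
from plant import *
from h import *
o=get_obs();L=H.T@(o["tool_pos"]-grot(90,30)[:,2]*.005-O);print("grip in head",L,np.hypot(*L[:2]),np.degrees(np.arctan2(L[1],L[0])),o["force"],o["moment"])
E
```

```text
clock: 7.48
tool_pos: [0.5031, 0.1004, 0.1334]
orientation: [170.0, -0.0, 76.7]
force: [-1.0, -2.8, -0.5]
opening: 0.017
clock: 7.65
tool_pos: [0.5031, 0.1004, 0.1334]
orientation: [170.0, -0.0, 76.7]
force: [-1.1, -1.5, -1.0]
opening: 0.0167
clock: 7.9
tool_pos: [0.5031, 0.1004, 0.1335]
orientation: [170.0, -0.0, 76.7]
force: [-2.7, -2.2, -2.4]
opening: 0.0174
grip in head [-0.03561243 -0.02555898  0.05393455] 0.04383499956004311 -144.33305986244633 [-2.71181455 -2.17255606 -2.36033371] [-0.74431127  1.65475495 -0.2183978 ]
```

```bash
cat >> h.py <<'E'
def arc(th0,step,ncall,c0=None):
    Rm=grot(90,30)
    for k in range(ncall):
        a=np.radians(th0+5*step*k); t=a+np.radians(step)*np.arange(1,6)
        d=.05*np.stack([np.cos(t)-np.cos(a),np.sin(t)-np.sin(a),0*t],1)
        print(f"th {np.degrees(t[-1])%360:.0f}:",str([[[float(x) for x in (Rm.T@H@v/.2).round(3)+0],[0,0,0]] for v in d]).replace(" ","").replace("0.0,","0,"))
E
python3 -c "
from h import *
arc(217,5,2)"
```

```text
th 242: [[[-0.017,0.012,-0.007],[0,0,0]],[[-0.032,0.025,-0.015],[0,0,0]],[[-0.047,0.04,-0.023],[0,0,0]],[[-0.059,0.055,-0.032],[0,0,0]],[[-0.07,0.071,-0.041],[0,0,0]]]
th 267: [[[-0.009,0.017,-0.01],[0,0,0]],[[-0.017,0.035,-0.02],[0,0,0]],[[-0.023,0.053,-0.031],[0,0,0]],[[-0.027,0.072,-0.041],[0,0,0]],[[-0.029,0.09,-0.052],[0,0,0]]]
```

```bash

python3 -m handwheel '[[[-0.017,0.012,-0.007],[0,0,0]],[[-0.032,0.025,-0.015],[0,0,0]],[[-0.047,0.04,-0.023],[0,0,0]],[[-0.059,0.055,-0.032],[0,0,0]],[[-0.07,0.071,-0.041],[0,0,0]]]'
cat > rd.py <<'E'
from plant import *
from h import *
import json,sys
o=get_obs();Rm=grot(90,30)
L=H.T@(o["tool_pos"]-Rm[:,2]*.005-O);F=H.T@o["force"]
open("log.txt","a").write(json.dumps([o["clock"],*L,*F,*o["orientation"],o["opening"]])+"\n")
th=np.arctan2(L[1],L[0]);c,s=np.cos(th),np.sin(th)
print("t %.2f th %.1f r %.4f h %.4f | Frad %.1f Ftan %.1f Fz %.1f | M"%(o["clock"],np.degrees(th)%360,np.hypot(*L[:2]),L[2],F[0]*c+F[1]*s,-F[0]*s+F[1]*c,F[2]),(H.T@o["moment"]).round(2),o["opening"].round(4),o["orientation"].round(1))
E
python3 rd.py
```

```text
clock: 8.32
tool_pos: [0.5107, 0.0835, 0.143]
orientation: [170.2, 0.0, 76.7]
force: [-8.3, 0.5, -4.7]
opening: 0.0172Traceback (most recent call last):
  File "rd.py", line 8, in <module>
    print("t %.2f th %.1f r %.4f h %.4f | Frad %.1f Ftan %.1f Fz %.1f | M"%(o["clock"],np.degrees(th)%360,np.hypot(*L[:2]),L[2],F[0]*c+F[1]*s,-F[0]*s+F[1]*c,F[2]),(H.T@o["moment"]).round(2),o["opening"].round(4),o["orientation"].round(1))
                                                                                                                                                                                              ^^^^^^^^^^^^^^^^^^
AttributeError: 'float' object has no attribute 'round'
```

```bash
sed -i 's/o\["opening"\].round(4)/round(o["opening"],4)/' rd.py; python3 rd.py
python3 -m handwheel '[[[-0.009,0.017,-0.01],[0,0,0]],[[-0.017,0.035,-0.02],[0,0,0]],[[-0.023,0.053,-0.031],[0,0,0]],[[-0.027,0.072,-0.041],[0,0,0]],[[-0.029,0.09,-0.052],[0,0,0]]]' >/dev/null; python3 rd.py
python3 -c "
from h import *
arc(267,5,12)"
```

```text
t 8.32 th 242.6 r 0.0453 h 0.0539 | Frad 5.5 Ftan -7.5 Fz 1.7 | M [-0.44  3.71  0.23] 0.0172 [170.2   0.   76.7]
t 8.73 th 268.7 r 0.0477 h 0.0540 | Frad 8.0 Ftan -8.0 Fz -0.2 | M [-2.4   3.11  1.31] 0.0174 [170.3   0.2  76.6]
th 292: [[[0,0.019,-0.011],[0,0,0]],[[0.002,0.038,-0.022],[0,0,0]],[[0.005,0.056,-0.033],[0,0,0]],[[0.011,0.075,-0.043],[0,0,0]],[[0.018,0.092,-0.053],[0,0,0]]]
th 317: [[[0.009,0.017,-0.01],[0,0,0]],[[0.02,0.034,-0.019],[0,0,0]],[[0.032,0.049,-0.028],[0,0,0]],[[0.046,0.064,-0.037],[0,0,0]],[[0.061,0.077,-0.045],[0,0,0]]]
th 342: [[[0.017,0.012,-0.007],[0,0,0]],[[0.034,0.023,-0.013],[0,0,0]],[[0.053,0.033,-0.019],[0,0,0]],[[0.073,0.041,-0.024],[0,0,0]],[[0.093,0.048,-0.027],[0,0,0]]]
th 7: [[[0.021,0.005,-0.003],[0,0,0]],[[0.042,0.008,-0.005],[0,0,0]],[[0.064,0.01,-0.006],[0,0,0]],[[0.086,0.01,-0.006],[0,0,0]],[[0.108,0.009,-0.005],[0,0,0]]]
th 32: [[[0.022,-0.003,0.002],[0,0,0]],[[0.043,-0.008,0.005],[0,0,0]],[[0.063,-0.014,0.008],[0,0,0]],[[0.083,-0.022,0.013],[0,0,0]],[[0.102,-0.031,0.018],[0,0,0]]]
th 57: [[[0.018,-0.011,0.006],[0,0,0]],[[0.035,-0.023,0.013
[... 404 characters left out ...]
008,-0.093,0.054],[0,0,0]]]
th 132: [[[-0.007,-0.018,0.01],[0,0,0]],[[-0.016,-0.035,0.02],[0,0,0]],[[-0.027,-0.051,0.03],[0,0,0]],[[-0.039,-0.067,0.039],[0,0,0]],[[-0.053,-0.082,0.047],[0,0,0]]]
th 157: [[[-0.015,-0.013,0.008],[0,0,0]],[[-0.032,-0.026,0.015],[0,0,0]],[[-0.05,-0.037,0.021],[0,0,0]],[[-0.068,-0.046,0.027],[0,0,0]],[[-0.088,-0.054,0.031],[0,0,0]]]
th 182: [[[-0.02,-0.007,0.004],[0,0,0]],[[-0.041,-0.012,0.007],[0,0,0]],[[-0.063,-0.015,0.009],[0,0,0]],[[-0.085,-0.017,0.01],[0,0,0]],[[-0.106,-0.017,0.01],[0,0,0]]]
th 207: [[[-0.022,0.001,-0.001],[0,0,0]],[[-0.043,0.005,-0.003],[0,0,0]],[[-0.064,0.009,-0.005],[0,0,0]],[[-0.085,0.016,-0.009],[0,0,0]],[[-0.105,0.023,-0.014],[0,0,0]]]
```

```bash

python3 -m handwheel '[[[0,0.019,-0.011],[0,0,0]],[[0.002,0.038,-0.022],[0,0,0]],[[0.005,0.056,-0.033],[0,0,0]],[[0.011,0.075,-0.043],[0,0,0]],[[0.018,0.092,-0.053],[0,0,0]]]' >/dev/null; python3 rd.py
python3 -m handwheel '[[[0.009,0.017,-0.01],[0,0,0]],[[0.02,0.034,-0.019],[0,0,0]],[[0.032,0.049,-0.028],[0,0,0]],[[0.046,0.064,-0.037],[0,0,0]],[[0.061,0.077,-0.045],[0,0,0]]]' >/dev/null; python3 rd.py
python3 -m handwheel '[[[0.017,0.012,-0.007],[0,0,0]],[[0.034,0.023,-0.013],[0,0,0]],[[0.053,0.033,-0.019],[0,0,0]],[[0.073,0.041,-0.024],[0,0,0]],[[0.093,0.048,-0.027],[0,0,0]]]' >/dev/null; python3 rd.py
```

```text
t 9.15 th 293.7 r 0.0502 h 0.0540 | Frad 14.8 Ftan -8.5 Fz 0.5 | M [-5.62  1.17  3.27] 0.0172 [170.4   0.4  76.6]
t 9.57 th 323.1 r 0.0533 h 0.0541 | Frad 17.0 Ftan -7.7 Fz -2.3 | M [-4.93 -2.66  2.82] 0.0172 [169.9   0.2  76.7]
t 9.98 th 349.5 r 0.0556 h 0.0539 | Frad 5.2 Ftan -5.0 Fz -1.2 | M [-1.66 -0.75  0.93] 0.0171 [ 1.698e+02 -1.000e-01  7.670e+01]
```

```bash
cat > fc.py <<'E'
from h import *
import json
D=np.array([json.loads(l) for l in open("log.txt")]);X=np.unique(D[:,1:3],axis=0)
s=least_squares(lambda p:np.hypot(X[:,0]-p[0],X[:,1]-p[1])-.05,[0,0]);c=s.x
s2=least_squares(lambda p:np.hypot(X[:,0]-p[0],X[:,1]-p[1])-p[2],[0,0,.05])
print("centre(head)",c.round(4),"res mm",(s.fun*1e3).round(1),"| free",s2.x.round(4),"world",H@[c[0],c[1],0])
for d in D:
    x=d[1:3]-c;a=np.arctan2(x[1],x[0]);print("t %.2f th %.1f Frad %.1f Ftan %.1f"%(d[0],np.degrees(a)%360,d[4]*np.cos(a)+d[5]*np.sin(a),-d[4]*np.sin(a)+d[5]*np.cos(a)))
E
python3 fc.py
```

```text
centre(head) [0.006  0.0019] res mm [ 0.   0.1 -0.1 -0.1  0.2] | free [0.0059 0.0023 0.0503] world [0.00494911 0.00081036 0.00387932]
t 8.32 th 237.5 Frad 6.2 Ftan -7.0
t 8.32 th 237.5 Frad 6.2 Ftan -7.0
t 8.73 th 261.8 Frad 8.9 Ftan -6.9
t 9.15 th 286.4 Frad 15.8 Ftan -6.5
t 9.57 th 317.1 Frad 17.7 Ftan -5.9
t 9.98 th 346.1 Frad 5.5 Ftan -4.7
```

```bash
python3 - <<'E'
s=open("h.py").read()
s=s.replace("-np.sin(a),0*t],1)","-np.sin(a),0*t],1)\n        if c0 is not None and k==0: d=d+np.array([c0[0]+.05*np.cos(a)-cm[0],c0[1]+.05*np.sin(a)-cm[1],0])").replace("ncall,c0=None)","ncall,c0=None,cm=None)")
open("h.py","w").write(s)
E
python3 -c "
from h import *
arc(344,6,12,[.006,.0019],[.0519,-.011])"
```

```text
th 14: [[[0.021,0.014,-0.008],[0,0,0]],[[0.047,0.017,-0.01],[0,0,0]],[[0.073,0.018,-0.01],[0,0,0]],[[0.099,0.016,-0.009],[0,0,0]],[[0.125,0.011,-0.007],[0,0,0]]]
th 44: [[[0.025,-0.007,0.004],[0,0,0]],[[0.049,-0.015,0.009],[0,0,0]],[[0.072,-0.026,0.015],[0,0,0]],[[0.093,-0.039,0.023],[0,0,0]],[[0.113,-0.054,0.031],[0,0,0]]]
th 74: [[[0.018,-0.017,0.01],[0,0,0]],[[0.034,-0.035,0.02],[0,0,0]],[[0.047,-0.054,0.031],[0,0,0]],[[0.058,-0.075,0.043],[0,0,0]],[[0.067,-0.096,0.055],[0,0,0]]]
th 104: [[[0.006,-0.022,0.013],[0,0,0]],[[0.009,-0.045,0.026],[0,0,0]],[[0.01,-0.067,0.039],[0,0,0]],[[0.007,-0.09,0.052],[0,0,0]],[[0.002,-0.112,0.065],[0,0,0]]]
th 134: [[[-0.008,-0.022,0.013],[0,0,0]],[[-0.018,-0.043,0.025],[0,0,0]],[[-0.031,-0.062,0.036],[0,0,0]],[[-0.046,-0.081,0.047],[0,0,0]],[[-0.063,-0.098,0.057],[0,0,0]]]
th 164: [[[-0.019,-0.015,0.009],[0,0,0]],[[-0.04,-0.029,0.017],[0,0,0]],[[-0.062,-0.041,0.024],[0,0,0]],[[-0.086,-0.05,0.029],[0,0,0]],[[-0.111,-0.058,0.033],[0,0,0]]]
th 194: [[[-0.025,-0.005,0.003],[0,0,0]],[[-0.051,-0.008,0.005],[0,0,0]],[[-0.078,-0.008,0.005],[0,0,0]],[[-0.1
[... 192 characters left out ...]
0]],[[-0.113,0.054,-0.031],[0,0,0]]]
th 254: [[[-0.018,0.017,-0.01],[0,0,0]],[[-0.034,0.035,-0.02],[0,0,0]],[[-0.047,0.054,-0.031],[0,0,0]],[[-0.058,0.075,-0.043],[0,0,0]],[[-0.067,0.096,-0.055],[0,0,0]]]
th 284: [[[-0.006,0.022,-0.013],[0,0,0]],[[-0.009,0.045,-0.026],[0,0,0]],[[-0.01,0.067,-0.039],[0,0,0]],[[-0.007,0.09,-0.052],[0,0,0]],[[-0.002,0.112,-0.065],[0,0,0]]]
th 314: [[[0.008,0.022,-0.013],[0,0,0]],[[0.018,0.043,-0.025],[0,0,0]],[[0.031,0.062,-0.036],[0,0,0]],[[0.046,0.081,-0.047],[0,0,0]],[[0.063,0.098,-0.057],[0,0,0]]]
th 344: [[[0.019,0.015,-0.009],[0,0,0]],[[0.04,0.029,-0.017],[0,0,0]],[[0.062,0.041,-0.024],[0,0,0]],[[0.086,0.05,-0.029],[0,0,0]],[[0.111,0.058,-0.033],[0,0,0]]]
```

```bash

python3 -m handwheel '[[[0.021,0.014,-0.008],[0,0,0]],[[0.047,0.017,-0.01],[0,0,0]],[[0.073,0.018,-0.01],[0,0,0]],[[0.099,0.016,-0.009],[0,0,0]],[[0.125,0.011,-0.007],[0,0,0]]]' >/dev/null; python3 rd.py
python3 -m handwheel '[[[0.025,-0.007,0.004],[0,0,0]],[[0.049,-0.015,0.009],[0,0,0]],[[0.072,-0.026,0.015],[0,0,0]],[[0.093,-0.039,0.023],[0,0,0]],[[0.113,-0.054,0.031],[0,0,0]]]' >/dev/null; python3 rd.py
python3 -m handwheel '[[[0.018,-0.017,0.01],[0,0,0]],[[0.034,-0.035,0.02],[0,0,0]],[[0.047,-0.054,0.031],[0,0,0]],[[0.058,-0.075,0.043],[0,0,0]],[[0.067,-0.096,0.055],[0,0,0]]]' >/dev/null; python3 rd.py
python3 fc.py
```

```text
t 10.40 th 15.8 r 0.0565 h 0.0539 | Frad -3.5 Ftan -2.4 Fz -6.9 | M [-1.24 -0.12  0.61] 0.0169 [ 1.70e+02 -1.00e-01  7.67e+01]
t 10.82 th 42.2 r 0.0557 h 0.0539 | Frad -5.1 Ftan -1.9 Fz -10.9 | M [-1.72 -0.77  0.96] 0.017 [170.   -0.   76.7]
t 11.23 th 69.2 r 0.0536 h 0.0539 | Frad -7.6 Ftan -2.0 Fz -12.7 | M [-2.46 -1.61  1.36] 0.0169 [1.70e+02 1.00e-01 7.67e+01]
centre(head) [0.0061 0.0019] res mm [ 0.   0.1 -0.1 -0.1 -0.  -0.2  0.1  0.1] | free [0.0061 0.0019 0.05  ] world [0.00496804 0.00077357 0.00390197]
t 8.32 th 237.5 Frad 6.2 Ftan -7.0
t 8.32 th 237.5 Frad 6.2 Ftan -7.0
t 8.73 th 261.8 Frad 8.9 Ftan -6.9
t 9.15 th 286.4 Frad 15.8 Ftan -6.5
t 9.57 th 317.1 Frad 17.7 Ftan -5.9
t 9.98 th 346.1 Frad 5.5 Ftan -4.7
t 10.40 th 15.5 Frad -3.4 Ftan -2.4
t 10.82 th 45.2 Frad -5.2 Ftan -1.7
t 11.23 th 74.9 Frad -7.7 Ftan -1.2
```

```bash

python3 -m handwheel '[[[0.006,-0.022,0.013],[0,0,0]],[[0.009,-0.045,0.026],[0,0,0]],[[0.01,-0.067,0.039],[0,0,0]],[[0.007,-0.09,0.052],[0,0,0]],[[0.002,-0.112,0.065],[0,0,0]]]' >/dev/null; python3 rd.py
python3 -m handwheel '[[[-0.008,-0.022,0.013],[0,0,0]],[[-0.018,-0.043,0.025],[0,0,0]],[[-0.031,-0.062,0.036],[0,0,0]],[[-0.046,-0.081,0.047],[0,0,0]],[[-0.063,-0.098,0.057],[0,0,0]]]' >/dev/null; python3 rd.py
python3 -m handwheel '[[[-0.019,-0.015,0.009],[0,0,0]],[[-0.04,-0.029,0.017],[0,0,0]],[[-0.062,-0.041,0.024],[0,0,0]],[[-0.086,-0.05,0.029],[0,0,0]],[[-0.111,-0.058,0.033],[0,0,0]]]' >/dev/null; python3 rd.py
python3 -m handwheel '[[[-0.025,-0.005,0.003],[0,0,0]],[[-0.051,-0.008,0.005],[0,0,0]],[[-0.078,-0.008,0.005],[0,0,0]],[[-0.104,-0.006,0.004],[0,0,0]],[[-0.129,-0.002,0.001],[0,0,0]]]' >/dev/null; python3 rd.py
python3 -m handwheel '[[[-0.025,0.007,-0.004],[0,0,0]],[[-0.049,0.015,-0.009],[0,0,0]],[[-0.072,0.026,-0.015],[0,0,0]],[[-0.093,0.039,-0.023],[0,0,0]],[[-0.113,0.054,-0.031],[0,0,0]]]' >/dev/null; python3 rd.py
python3 -m handwheel '[[[-0.018,0.017,-0.01],[0,0,0]],[[-0.034,0.035,-0.02],[0,0,0]],[[-0.047,0.054,-0.031],[0,0,0]],[[-0.058,0.075,-0.043],[0,0,0]],[[-0.067,0.096,-0.055],[0,0,0]]]' >/dev/null; python3 rd.py
python3 fc.py | grep -v 't [89]'
```

```text
t 11.65 th 96.8 r 0.0506 h 0.0539 | Frad -10.1 Ftan -3.7 Fz -12.1 | M [-2.94 -3.    1.72] 0.017 [170.    0.   76.7]
t 12.07 th 124.2 r 0.0476 h 0.0539 | Frad -8.0 Ftan -4.0 Fz -13.6 | M [-1.7  -4.34  0.89] 0.017 [ 1.698e+02 -1.000e-01  7.680e+01]
t 12.48 th 154.2 r 0.0447 h 0.0540 | Frad 4.2 Ftan -4.0 Fz -14.9 | M [ 1.46 -1.43 -0.84] 0.0173 [169.8  -0.4  76.8]
t 12.90 th 190.9 r 0.0433 h 0.0541 | Frad 6.6 Ftan -5.5 Fz -11.1 | M [ 1.21  0.65 -0.8 ] 0.0172 [170.   -0.2  76.8]
t 13.32 th 228.0 r 0.0444 h 0.0541 | Frad 2.5 Ftan -7.3 Fz -6.5 | M [ 0.69  1.54 -0.42] 0.0172 [170.   -0.   76.7]
t 13.73 th 260.9 r 0.0471 h 0.0541 | Frad 1.7 Ftan -7.5 Fz -4.8 | M [-0.27  2.09  0.11] 0.0171 [170.   -0.   76.7]
centre(head) [0.0062 0.0018] res mm [-0.2 -0.3  0.1 -0.   0.   0.2 -0.   0.  -0.1 -0.2 -0.1 -0.4  0.  -0.1] | free [0.0062 0.0018 0.0499] world [0.00505298 0.00065629 0.00399424]
t 10.40 th 15.7 Frad -3.5 Ftan -2.4
t 10.82 th 45.4 Frad -5.2 Ftan -1.6
t 11.23 th 75.1 Frad -7.7 Ftan -1.2
t 11.65 th 104.2 Frad -10.5 Ftan -2.4
t 12.07 th 131.3 Frad -8.4 Ftan -3.0
t 12.48 th 159.2 Frad 3.9 Ftan -4.3
t 12.90 th 191.6 Frad 6.6 Ftan -5.6
t 13.32 th 224.1 Frad 3.0 Ftan -7.1
t 13.73 th 254.2 Frad 2.6 Ftan -7.3
```

```bash
python3 -c "
from h import *
arc(254,-6,12)"; python3 - <<'E'
from h import *
import json
D=np.array([json.loads(l) for l in open("log.txt")])[1:];c=[.0062,.0018]
x=D[:,1:3]-c;a=np.arctan2(x[:,1],x[:,0]);F=-D[:,4]*np.sin(a)+D[:,5]*np.cos(a)
A=np.stack([1+0*a,np.sin(a),np.cos(a)],1);s=np.linalg.lstsq(A,F,rcond=None)[0];print(s,np.hypot(*s[1:]),"phi",np.degrees(np.arctan2(s[2],s[1])),(F-A@s).round(1))
E
```

```text
th 224: [[[0.009,-0.021,0.012],[0,0,0]],[[0.02,-0.042,0.024],[0,0,0]],[[0.033,-0.061,0.035],[0,0,0]],[[0.049,-0.079,0.046],[0,0,0]],[[0.067,-0.096,0.055],[0,0,0]]]
th 194: [[[0.02,-0.015,0.009],[0,0,0]],[[0.041,-0.028,0.016],[0,0,0]],[[0.064,-0.039,0.022],[0,0,0]],[[0.088,-0.048,0.028],[0,0,0]],[[0.113,-0.054,0.031],[0,0,0]]]
th 164: [[[0.026,-0.004,0.002],[0,0,0]],[[0.052,-0.006,0.004],[0,0,0]],[[0.078,-0.006,0.003],[0,0,0]],[[0.104,-0.003,0.002],[0,0,0]],[[0.129,0.002,-0.001],[0,0,0]]]
th 134: [[[0.025,0.007,-0.004],[0,0,0]],[[0.048,0.017,-0.01],[0,0,0]],[[0.071,0.029,-0.017],[0,0,0]],[[0.092,0.042,-0.024],[0,0,0]],[[0.111,0.058,-0.033],[0,0,0]]]
th 104: [[[0.017,0.017,-0.01],[0,0,0]],[[0.032,0.036,-0.021],[0,0,0]],[[0.045,0.055,-0.032],[0,0,0]],[[0.055,0.076,-0.044],[0,0,0]],[[0.063,0.098,-0.057],[0,0,0]]]
th 74: [[[0.005,0.022,-0.013],[0,0,0]],[[0.007,0.045,-0.026],[0,0,0]],[[0.007,0.067,-0.039],[0,0,0]],[[0.004,0.09,-0.052],[0,0,0]],[[-0.002,0.112,-0.065],[0,0,0]]]
th 44: [[[-0.009,0.021,-0.012],[0,0,0]],[[-0.02,0.042,-0.024],[0,0,0]],[[-0.033,0.061,-0.035],[0,0,0]],[[-0.049,0.0
[... 348 characters left out ...]
,[0,0,0]],[[-0.129,-0.002,0.001],[0,0,0]]]
th 314: [[[-0.025,-0.007,0.004],[0,0,0]],[[-0.048,-0.017,0.01],[0,0,0]],[[-0.071,-0.029,0.017],[0,0,0]],[[-0.092,-0.042,0.024],[0,0,0]],[[-0.111,-0.058,0.033],[0,0,0]]]
th 284: [[[-0.017,-0.017,0.01],[0,0,0]],[[-0.032,-0.036,0.021],[0,0,0]],[[-0.045,-0.055,0.032],[0,0,0]],[[-0.055,-0.076,0.044],[0,0,0]],[[-0.063,-0.098,0.057],[0,0,0]]]
th 254: [[[-0.005,-0.022,0.013],[0,0,0]],[[-0.007,-0.045,0.026],[0,0,0]],[[-0.007,-0.067,0.039],[0,0,0]],[[-0.004,-0.09,0.052],[0,0,0]],[[0.002,-0.112,0.065],[0,0,0]]]
[-4.36547014  2.71157473  0.87966071] 2.8506912325415996 phi 17.973557370236286 [ 0.1  0.3  0.2 -0.3 -0.6  0.4  0.2  0.3 -0.4 -0.1 -0.1  0.2 -0.2 -0.1]
```

```bash

python3 -m handwheel '[[[0.009,-0.021,0.012],[0,0,0]],[[0.02,-0.042,0.024],[0,0,0]],[[0.033,-0.061,0.035],[0,0,0]],[[0.049,-0.079,0.046],[0,0,0]],[[0.067,-0.096,0.055],[0,0,0]]]' >/dev/null; python3 rd.py
python3 -m handwheel '[[[0.02,-0.015,0.009],[0,0,0]],[[0.041,-0.028,0.016],[0,0,0]],[[0.064,-0.039,0.022],[0,0,0]],[[0.088,-0.048,0.028],[0,0,0]],[[0.113,-0.054,0.031],[0,0,0]]]' >/dev/null; python3 rd.py
python3 -m handwheel '[[[0.026,-0.004,0.002],[0,0,0]],[[0.052,-0.006,0.004],[0,0,0]],[[0.078,-0.006,0.003],[0,0,0]],[[0.104,-0.003,0.002],[0,0,0]],[[0.129,0.002,-0.001],[0,0,0]]]' >/dev/null; python3 rd.py
python3 -m handwheel '[[[0.025,0.007,-0.004],[0,0,0]],[[0.048,0.017,-0.01],[0,0,0]],[[0.071,0.029,-0.017],[0,0,0]],[[0.092,0.042,-0.024],[0,0,0]],[[0.111,0.058,-0.033],[0,0,0]]]' >/dev/null; python3 rd.py
python3 -m handwheel '[[[0.017,0.017,-0.01],[0,0,0]],[[0.032,0.036,-0.021],[0,0,0]],[[0.045,0.055,-0.032],[0,0,0]],[[0.055,0.076,-0.044],[0,0,0]],[[0.063,0.098,-0.057],[0,0,0]]]' >/dev/null; python3 rd.py
python3 -m handwheel '[[[0.005,0.022,-0.013],[0,0,0]],[[0.007,0.045,-0.026],[0,0,0]],[[0.007,0.067,-0.039],[0,0,0]],[[0.004,0.09,-0.052],[0,0,0]],[[-0.002,0.112,-0.065],[0,0,0]]]' >/dev/null; python3 rd.py
python3 -m handwheel '[[[-0.009,0.021,-0.012],[0,0,0]],[[-0.02,0.042,-0.024],[0,0,0]],[[-0.033,0.061,-0.035],[0,0,0]],[[-0.049,0.079,-0.046],[0,0,0]],[[-0.067,0.096,-0.055],[0,0,0]]]' >/dev/null; python3 rd.py
python3 -m handwheel '[[[-0.02,0.015,-0.009],[0,0,0]],[[-0.041,0.028,-0.016],[0,0,0]],[[-0.064,0.039,-0.022],[0,0,0]],[[-0.088,0.048,-0.028],[0,0,0]],[[-0.113,0.054,-0.031],[0,0,0]]]' >/dev/null; python3 rd.py
python3 -m handwheel '[[[-0.026,0.004,-0.002],[0,0,0]],[[-0.052,0.006,-0.004],[0,0,0]],[[-0.078,0.006,-0.003],[0,0,0]],[[-0.104,0.003,-0.002],[0,0,0]],[[-0.129,-0.002,0.001],[0,0,0]]]' >/dev/null; python3 rd.py
python3 -m handwheel '[[[-0.025,-0.007,0.004],[0,0,0]],[[-0.048,-0.017,0.01],[0,0,0]],[[-0.071,-0.029,0.017],[0,0,0]],[[-0.092,-0.042,0.024],[0,0,0]],[[-0.111,-0.058,0.033],[0,0,0]]]' >/dev/null; python3 rd.py
python3 -m handwheel '[[[-0.017,-0.017,0.01],[0,0,0]],[[-0.032,-0.036,0.021],[0,0,0]],[[-0.045,-0.055,0.032],[0,0,0]],[[-0.055,-0.076,0.044],[0,0,0]],[[-0.063,-0.098,0.057],[0,0,0]]]' >/dev/null; python3 rd.py
python3 -m handwheel '[[[-0.005,-0.022,0.013],[0,0,0]],[[-0.007,-0.045,0.026],[0,0,0]],[[-0.007,-0.067,0.039],[0,0,0]],[[-0.004,-0.09,0.052],[0,0,0]],[[0.002,-0.112,0.065],[0,0,0]]]' >/dev/null; python3 rd.py
cat > fit.py <<'E'
from h import *
import json
D=np.array([json.loads(l) for l in open("log.txt")])[1:]
D=D[D[:,0]<18.9]
X=D[:,1:3];c=least_squares(lambda p:np.hypot(X[:,0]-p[0],X[:,1]-p[1])-.05,[0,0]).x;print(c)
x=X-c;a=np.arctan2(x[:,1],x[:,0]);F=-D[:,4]*np.sin(a)+D[:,5]*np.cos(a)
sg=np.where(D[:,0]<13.9,1,-1.)
for k in (sg>0,sg<0,sg!=0):
    A=np.stack([sg,np.sin(a),np.cos(a)],1)[k];s=np.linalg.lstsq(A,F[k],rcond=None)[0];r=F[k]-A@s
    print(s.round(2),np.hypot(*s[1:]).round(2),"phi",np.degrees(np.arctan2(s[2],s[1])).round(1),r.round(1))
A=np.stack([sg,np.sin(a),np.cos(a),1+0*a],1);s=np.linalg.lstsq(A,F,rcond=None)[0];print(s,np.degrees(np.arctan2(s[2],s[1])))
E
python3 fit.py
```

```text
t 14.15 th 228.7 r 0.0444 h 0.0542 | Frad 6.0 Ftan 1.2 Fz -8.9 | M [-1.88 -0.13  1.03] 0.0168 [170.    0.   76.7]
t 14.57 th 193.7 r 0.0434 h 0.0541 | Frad 6.0 Ftan 3.0 Fz -11.0 | M [-1.46  0.02  0.8 ] 0.0167 [170.    0.   76.7]
t 14.98 th 157.8 r 0.0446 h 0.0540 | Frad 1.5 Ftan 3.2 Fz -14.3 | M [-1.31 -1.17  0.73] 0.0171 [ 1.70e+02 -1.00e-01  7.67e+01]
t 15.40 th 126.0 r 0.0473 h 0.0540 | Frad -5.5 Ftan 4.9 Fz -12.0 | M [-2.28 -1.46  1.36] 0.017 [170.    0.   76.7]
t 15.82 th 97.1 r 0.0505 h 0.0539 | Frad -6.5 Ftan 6.1 Fz -13.5 | M [-2.23 -0.35  1.26] 0.0172 [1.701e+02 1.000e-01 7.670e+01]
t 16.23 th 68.9 r 0.0536 h 0.0539 | Frad -7.0 Ftan 5.8 Fz -14.1 | M [-1.57  0.54  0.89] 0.0173 [170.1   0.   76.7]
t 16.65 th 41.5 r 0.0559 h 0.0540 | Frad -10.3 Ftan 5.7 Fz -16.9 | M [-0.81  1.29  0.47] 0.0168 [ 1.70e+02 -1.00e-01  7.67e+01]
t 17.07 th 15.2 r 0.0568 h 0.0541 | Frad -12.8 Ftan 5.9 Fz -19.4 | M [ 0.54  1.56 -0.37] 0.0173 [ 1.70e+02 -1.00e-01  7.67e+01]
t 17.48 th 350.0 r 0.0563 h 0.0542 | Frad -13.6 Ftan 4.8 Fz -19.1 | M [ 2.22  1.24 -1.31] 0.017 [169.9  -0.2  76.8]
t 17.90 th 326.4 r 0.0544 h 0.0543 | Frad -7.2 Ftan 4.3 Fz -21.1 | M [ 2.17 -1.81 -1.33] 0.0173 [169.5  -0.4  76.9]
t 18.32 th 299.2 r 0.0510 h 0.0545 | Frad 10.2 Ftan 0.3 Fz -20.8 | M [-3.   -5.06  1.56] 0.0171 [169.4  -0.3  76.9]
t 18.73 th 264.4 r 0.0472 h 0.0544 | Frad 10.5 Ftan 0.2 Fz -19.7 | M [-3.58 -2.69  2.04] 0.0168 [169.8  -0.   76.7]
[0.00635192 0.00178119]
[-4.35  2.71  0.88] 2.85 phi 18.1 [ 0.1  0.3  0.3 -0.3 -0.6  0.4  0.2  0.4 -0.4 -0.  -0.1  0.2 -0.3 -0.1]
[-4.07  2.58  0.91] 2.73 phi 19.4 [-0.   0.4 -0.9  0.3  0.6 -0.2 -0.3  0.3 -0.3  0.4 -0.4  0.2]
[-4.22  2.66  0.9 ] 2.81 phi 18.7 [-0.   0.1  0.1 -0.5 -0.7  0.2  0.1  0.3 -0.5 -0.1 -0.2  0.1 -0.4 -0.3
 -0.1  0.3 -1.1  0.   0.3 -0.5 -0.5  0.1 -0.4  0.3 -0.4  0.1]
[-4.20976104  2.65056398  0.89890793 -0.14448141] 18.733769042688472
```

Both directions agree: heavy-side angle φ≈18–19° ahead of the crank, amplitude 2.8 N. A constant sensor bias would mimic this sinusoid, and the earlier free-air readings hint at about -0.3 N in y. The wheel stays where it is left, so I open slightly, measure the bias properly, and re-grip.

```bash
cp log.txt log_a.txt; cat > fr.py <<'E'
from plant import *
import json
o=get_obs();open("free.txt","a").write(json.dumps([*o["force"],*o["tool_pos"]])+"\n")
E
M="python3 -m handwheel"; 
python3 -m handwheel '[[[0,0,0],[0,0,0]],[[0,0,0],[0,0,0]],[[0,0,0],[0,0,0]],[[0,0,0],[0,0,0]]]' 0.3
for i in $(seq 24); do python3 -m handwheel '[[[0,0,0],[0,0,0]]]' >/dev/null; python3 fr.py; done
python3 - <<'E'
from h import *
import json
D=np.array([json.loads(l) for l in open("free.txt")])
from plant import *
print(get_obs()["clock"],get_obs()["opening"],D[:,:3].mean(0),D[:,:3].std(0),D[[0,10,-1],3:])
b=H.T@D[4:,:3].mean(0);print("head bias",b)
print("corr",np.degrees(np.arctan2(.899-b[1],2.65+b[0])))
x=H.T@(D[-1,3:]-grot(90,30)[:,2]*.005-O)-[.00635,.00178,0];print(x,np.degrees(np.arctan2(x[1],x[0])),np.hypot(*x[:2]))
E
```

```text
clock: 19.07
tool_pos: [0.5216, 0.0772, 0.1544]
orientation: [169.7, -0.3, 76.8]
force: [0.2, 0.1, -0.1]
opening: 0.0302
21.0667 0.030446265400854242 [ 0.16330581 -0.01004543  0.10898867] [0.58685723 0.48761666 0.47610747] [[0.52082513 0.07685104 0.15340864]
 [0.51941734 0.07601084 0.15156962]
 [0.51940959 0.07598777 0.15158107]]
head bias [ 0.20213357 -0.0003809   0.01490777]
corr 17.501948454808204
[-0.01385526 -0.04728477  0.05395169] -106.33149924911757 0.04927288883380561
```

The bias is about zero (24 samples), so φ≈19.5±3° and the target crank angle is ≈160.5°. I re-align the hand to its former offset, re-grip, and turn back towards 160°.

```bash

python3 -m handwheel '[[[-0.007,0.0125,-0.007],[0,0,0]],[[-0.007,0.0125,-0.007],[0,0,0]],[[-0.007,0.0125,-0.007],[0,0,0]]]'
python3 -m handwheel '[[[0,0,0],[0,0,0]],[[0,0,0],[0,0,0]],[[0,0,0],[0,0,0]],[[0,0,0],[0,0,0]],[[0,0,0],[0,0,0]]]' 1
python3 rd.py
python3 -m handwheel '[[[0.009,-0.021,0.012],[0,0,0]],[[0.02,-0.042,0.024],[0,0,0]],[[0.033,-0.061,0.035],[0,0,0]],[[0.049,-0.079,0.046],[0,0,0]],[[0.067,-0.096,0.055],[0,0,0]]]' >/dev/null; python3 rd.py
python3 -m handwheel '[[[0.02,-0.015,0.009],[0,0,0]],[[0.041,-0.028,0.016],[0,0,0]],[[0.064,-0.039,0.022],[0,0,0]],[[0.088,-0.048,0.028],[0,0,0]],[[0.113,-0.054,0.031],[0,0,0]]]' >/dev/null; python3 rd.py
python3 - <<'E'
from h import *
import json
D=np.array([json.loads(l) for l in open("log.txt")]);D=D[D[:,0]>20];X=D[:,1:3]
c=least_squares(lambda p:np.hypot(X[:,0]-p[0],X[:,1]-p[1])-.05,[0.006,0.002]);print(c.x,c.fun)
for cc in(c.x,[.00635,.00178]):
    x=X-cc;print(np.degrees(np.arctan2(x[:,1],x[:,0]))%360,np.hypot(*x.T))
E
```

```text
clock: 21.32
tool_pos: [0.5215, 0.0741, 0.1535]
orientation: [170.0, -0.1, 76.7]
force: [-0.6, -0.2, 0.3]
opening: 0.0306
clock: 21.73
tool_pos: [0.5212, 0.074, 0.1533]
orientation: [170.0, -0.1, 76.7]
force: [-0.2, -0.3, 0.6]
opening: 0.0169
t 21.73 th 264.3 r 0.0472 h 0.0539 | Frad 0.3 Ftan 0.3 Fz 0.5 | M [-0.23  0.46  0.12] 0.0169 [ 1.70e+02 -1.00e-01  7.67e+01]
t 22.15 th 230.5 r 0.0438 h 0.0540 | Frad 2.8 Ftan 1.3 Fz -6.0 | M [-1.02 -0.33  0.56] 0.0173 [170.   -0.   76.7]
t 22.57 th 195.6 r 0.0423 h 0.0539 | Frad 5.2 Ftan 2.8 Fz -10.1 | M [-1.42  0.31  0.84] 0.017 [170.1   0.   76.7]
[0.00760465 0.00144233] [-4.29003636e-06  7.51508977e-06 -4.42421789e-06]
[255.72328552 224.78738499 194.88740684] [0.04999571 0.05000752 0.04999558]
[257.21129079 226.09145134 195.64788198] [0.05003041 0.04936772 0.0488741 ]
```

```bash

python3 -m handwheel '[[[0.026,-0.004,0.002],[0,0,0]],[[0.052,-0.006,0.004],[0,0,0]],[[0.078,-0.006,0.003],[0,0,0]],[[0.104,-0.003,0.002],[0,0,0]],[[0.129,0.002,-0.001],[0,0,0]]]' >/dev/null; python3 rd.py
python3 -m handwheel '[[[0.025,0.007,-0.004],[0,0,0]],[[0.048,0.017,-0.01],[0,0,0]],[[0.071,0.029,-0.017],[0,0,0]],[[0.092,0.042,-0.024],[0,0,0]],[[0.111,0.058,-0.033],[0,0,0]]]' >/dev/null; python3 rd.py
python3 -m handwheel '[[[0.017,0.017,-0.01],[0,0,0]],[[0.032,0.036,-0.021],[0,0,0]],[[0.045,0.055,-0.032],[0,0,0]],[[0.055,0.076,-0.044],[0,0,0]],[[0.063,0.098,-0.057],[0,0,0]]]' >/dev/null; python3 rd.py
python3 -m handwheel '[[[0.005,0.022,-0.013],[0,0,0]],[[0.007,0.045,-0.026],[0,0,0]],[[0.007,0.067,-0.039],[0,0,0]],[[0.004,0.09,-0.052],[0,0,0]],[[-0.002,0.112,-0.065],[0,0,0]]]' >/dev/null; python3 rd.py
python3 -m handwheel '[[[-0.009,0.021,-0.012],[0,0,0]],[[-0.02,0.042,-0.024],[0,0,0]],[[-0.033,0.061,-0.035],[0,0,0]],[[-0.049,0.079,-0.046],[0,0,0]],[[-0.067,0.096,-0.055],[0,0,0]]]' >/dev/null; python3 rd.py
python3 -m handwheel '[[[-0.02,0.015,-0.009],[0,0,0]],[[-0.041,0.028,-0.016],[0,0,0]],[[-0.064,0.039,-0.022],[0,0,0]],[[-0.088,0.048,-0.028],[0,0,0]],[[-0.113,0.054,-0.031],[0,0,0]]]' >/dev/null; python3 rd.py
python3 -m handwheel '[[[-0.026,0.004,-0.002],[0,0,0]],[[-0.052,0.006,-0.004],[0,0,0]],[[-0.078,0.006,-0.003],[0,0,0]],[[-0.104,0.003,-0.002],[0,0,0]],[[-0.129,-0.002,0.001],[0,0,0]]]' >/dev/null; python3 rd.py
python3 -m handwheel '[[[-0.025,-0.007,0.004],[0,0,0]],[[-0.048,-0.017,0.01],[0,0,0]],[[-0.071,-0.029,0.017],[0,0,0]],[[-0.092,-0.042,0.024],[0,0,0]],[[-0.111,-0.058,0.033],[0,0,0]]]' >/dev/null; python3 rd.py
python3 -m handwheel '[[[-0.017,-0.017,0.01],[0,0,0]],[[-0.032,-0.036,0.021],[0,0,0]],[[-0.045,-0.055,0.032],[0,0,0]],[[-0.055,-0.076,0.044],[0,0,0]],[[-0.063,-0.098,0.057],[0,0,0]]]' >/dev/null; python3 rd.py
python3 -m handwheel '[[[-0.005,-0.022,0.013],[0,0,0]],[[-0.007,-0.045,0.026],[0,0,0]],[[-0.007,-0.067,0.039],[0,0,0]],[[-0.004,-0.09,0.052],[0,0,0]],[[0.002,-0.112,0.065],[0,0,0]]]' >/dev/null; python3 rd.py
python3 -m handwheel '[[[0.009,-0.021,0.012],[0,0,0]],[[0.02,-0.042,0.024],[0,0,0]],[[0.033,-0.061,0.035],[0,0,0]],[[0.049,-0.079,0.046],[0,0,0]],[[0.067,-0.096,0.055],[0,0,0]]]' >/dev/null; python3 rd.py
python3 -m handwheel '[[[0.02,-0.015,0.009],[0,0,0]],[[0.041,-0.028,0.016],[0,0,0]],[[0.064,-0.039,0.022],[0,0,0]],[[0.088,-0.048,0.028],[0,0,0]],[[0.113,-0.054,0.031],[0,0,0]]]' >/dev/null; python3 rd.py
cat > fit2.py <<'E'
from h import *
import json
D=np.array([json.loads(l) for l in open("log.txt")])[1:]
S=[(D[:,0]<13.9),(D[:,0]>13.9)&(D[:,0]<19),(D[:,0]>22)&(D[:,0]<28)]
AA=[];FF=[]
for i,k in enumerate(S):
    X=D[k,1:3]; Xf=D[D[:,0]<19,1:3] if i<2 else X
    q=least_squares(lambda p:np.hypot(Xf[:,0]-p[0],Xf[:,1]-p[1])-.05,[0,0]);x=X-q.x;a=np.arctan2(x[:,1],x[:,0])
    F=-D[k,4]*np.sin(a)+D[k,5]*np.cos(a);A=np.stack([[1,-1,-1][i]+0*a,np.sin(a),np.cos(a)],1);AA.append(A);FF.append(F)
    s=np.linalg.lstsq(A,F,rcond=None)[0];print(q.x,abs(q.fun).max(),s.round(2),np.degrees(np.arctan2(s[2],s[1])).round(1),(F-A@s).round(1))
A=np.vstack(AA);F=np.hstack(FF);s=np.linalg.lstsq(A,F,rcond=None)[0];print(s,np.degrees(np.arctan2(s[2],s[1])),"bias-corr",[np.degrees(np.arctan2(s[2]-b,s[1]+.1)) for b in(0,-.1)])
x=D[-1,1:3]-q.x;print("now",np.degrees(np.arctan2(x[1],x[0]))%360)
E
python3 fit2.py
```

```text
t 22.98 th 159.7 r 0.0429 h 0.0539 | Frad 12.4 Ftan 5.0 Fz -12.8 | M [-0.28  2.43  0.1 ] 0.0175 [170.1  -0.   76.7]
t 23.40 th 121.9 r 0.0465 h 0.0540 | Frad 10.2 Ftan 7.9 Fz -18.4 | M [ 1.38  0.86 -0.81] 0.0169 [169.9  -0.2  76.8]
t 23.82 th 90.9 r 0.0508 h 0.0540 | Frad -2.2 Ftan 6.9 Fz -20.6 | M [-0.85 -1.26  0.44] 0.0169 [ 1.698e+02 -1.000e-01  7.680e+01]
t 24.23 th 63.8 r 0.0544 h 0.0539 | Frad -6.3 Ftan 5.5 Fz -19.0 | M [-1.35 -0.18  0.71] 0.0169 [170.    0.   76.7]
t 24.65 th 38.2 r 0.0570 h 0.0539 | Frad -10.7 Ftan 4.8 Fz -17.5 | M [-0.96  1.34  0.56] 0.0174 [170.1  -0.   76.7]
t 25.07 th 13.0 r 0.0581 h 0.0540 | Frad -16.9 Ftan 5.9 Fz -18.9 | M [ 0.37  2.76 -0.21] 0.0173 [ 1.701e+02 -1.000e-01  7.670e+01]
t 25.48 th 349.2 r 0.0576 h 0.0541 | Frad -21.7 Ftan 5.7 Fz -17.7 | M [ 2.83  3.5  -1.69] 0.0171 [170.   -0.3  76.8]
t 25.90 th 327.2 r 0.0557 h 0.0542 | Frad -16.1 Ftan 4.8 Fz -19.4 | M [ 3.96  0.69 -2.33] 0.0172 [169.6  -0.5  76.9]
t 26.32 th 303.2 r 0.0521 h 0.0544 | Frad 6.6 Ftan 1.9 Fz -20.5 | M [-1.7  -4.6   0.78] 0.0175 [169.3  -0.4  77. ]
t 26.73 th 268.8 r 0.0474 h
[... 220 characters left out ...]
 27.57 th 197.8 r 0.0419 h 0.0543 | Frad 15.5 Ftan 2.8 Fz -24.0 | M [-2.42  0.56  1.33] 0.0175 [1.70e+02 1.00e-01 7.67e+01]
[0.00635192 0.00178119] 0.00047944682569334846 [-4.35  2.71  0.88] 18.1 [ 0.1  0.3  0.3 -0.3 -0.6  0.4  0.2  0.4 -0.4 -0.  -0.1  0.2 -0.3 -0.1]
[0.00635192 0.00178119] 0.00047944682569334846 [-4.07  2.58  0.91] 19.4 [-0.   0.4 -0.9  0.3  0.6 -0.2 -0.3  0.3 -0.3  0.4 -0.4  0.2]
[0.00789572 0.00156402] 0.00038289041975045346 [-4.27  2.43  0.68] 15.6 [-0.5 -0.2 -0.3  0.6  0.6 -0.5 -0.8  0.5  0.1 -0.3  0.5  0.2 -0.1  0.1]
[-4.25064627  2.58266539  0.81113344] 17.435852753457766 bias-corr [np.float64(16.823270119853582), np.float64(18.759407264518774)]
now 196.73442822351888
```

φ≈17.5° combined, so the target crank angle is ≈162°. I turn there, easing the axial stress slightly.

```bash

python3 -m handwheel '[[[0.026,-0.003,0.004],[0,0,0]],[[0.052,-0.004,0.008],[0,0,0]],[[0.078,-0.003,0.009],[0,0,0]],[[0.104,0.002,0.011],[0,0,0]],[[0.129,0.007,0.008],[0,0,0]]]' >/dev/null; python3 rd.py
python3 -m handwheel '[[[0,0,0],[0,0,0]],[[0,0,0],[0,0,0]],[[0,0,0],[0,0,0]],[[0,0,0],[0,0,0]],[[0,0,0],[0,0,0]]]' >/dev/null; python3 rd.py
sed -i 's/x=D\[-1,1:3\]-q.x;.*/x=D[-1,1:3]-q.x;print("now",np.degrees(np.arctan2(x[1],x[0]))%360,np.hypot(*x))/' fit2.py; python3 fit2.py | tail -1
```

```text
t 27.98 th 160.5 r 0.0426 h 0.0536 | Frad 21.8 Ftan 6.9 Fz 4.9 | M [ 0.35  8.48 -0.27] 0.0172 [170.1  -0.   76.7]
t 28.40 th 158.2 r 0.0426 h 0.0536 | Frad 23.0 Ftan 4.4 Fz 4.1 | M [ 1.42  8.93 -0.84] 0.0172 [170.   -0.2  76.8]
now 163.2403704145071 0.049617038956741806
```

```bash

python3 -m handwheel '[[[0,-0.006,0.004],[0,0,0]],[[0,-0.006,0.004],[0,0,0]],[[0,-0.006,0.004],[0,0,0]],[[0,-0.006,0.004],[0,0,0]],[[0,-0.006,0.004],[0,0,0]]]' >/dev/null; python3 rd.py; python3 fit2.py | tail -1
python3 -m handwheel '[[[0,0,0],[0,0,0]],[[0,0,0],[0,0,0]],[[0,0,0],[0,0,0]],[[0,0,0],[0,0,0]],[[0,0,0],[0,0,0]]]' >/dev/null; python3 rd.py; python3 fit2.py | tail -1
python3 - <<'E'
from plant import *
from h import *
ims=[]
for n in("scene","top"):
    s=snapshot(n); u,v=proj(s,O+[0,0,.04])[0].astype(int);ims.append(cv2.convertScaleAbs(cv2.resize(s["color"][v-65:v+65,u-65:u+65],None,fx=3,fy=3,interpolation=2),alpha=1.3))
cv2.imwrite("pics/c5.png",np.hstack(ims)[...,::-1])
E
```

```text
t 28.82 th 157.8 r 0.0429 h 0.0536 | Frad 18.6 Ftan 5.5 Fz 5.5 | M [ 0.73  7.23 -0.42] 0.0169 [169.9  -0.2  76.8]
now 162.93068315355205 0.04985354757833336
t 29.23 th 157.8 r 0.0429 h 0.0536 | Frad 18.1 Ftan 4.7 Fz 4.0 | M [ 0.71  7.21 -0.41] 0.0174 [169.9  -0.3  76.8]
now 162.88634050731437 0.0498323063943563
```

View pics/c5.png

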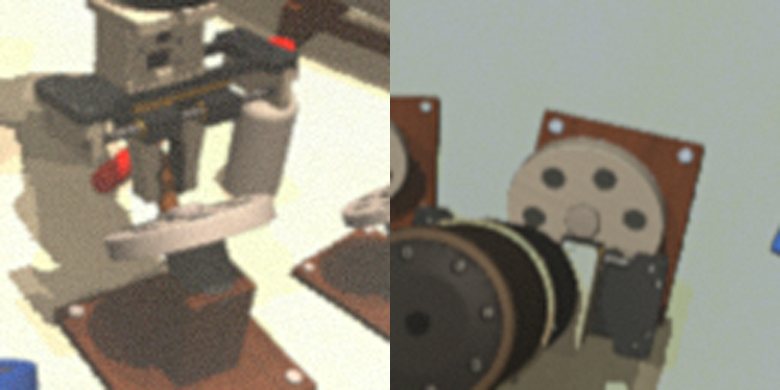

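Still gripping, with the handle between the fingers, and the glue, mug and screwdriver untouched. The top view shows wheel holes at crop (553,177), (605,179), (635,219) and (534,217). I check the crank angle against those, since they are spaced 60° with the crank.

```bash
python3 - <<'E'
from h import *
def ang(s,pts,hub):
    K=s["intrinsics"];Rc=cv2.Rodrigues(s["rvec"])[0];C=-Rc.T@s["tvec"]
    def hit(u,h): d=Rc.T@np.linalg.inv(K)@[u[0],u[1],1]; P0=OO+H[:,2]*h; return C+d*((P0-C)@H[:,2])/(d@H[:,2])
    OO=np.array([.570,.111,.12]); c=H.T@(hit(hub,.026)-OO)
    for p in pts:
        L=H.T@(hit(p,.018)-OO)-c; print(round(np.degrees(np.arctan2(L[1],L[0]))%60,1),round(np.hypot(*L[:2]),4),end=" | ")
    print()
s=dict(np.load("pics/top0.npz"));u,v=proj(s,O+[0,0,.04])[0].astype(int)
ang(s,[((x-390)/3+u-65,y/3+v-65) for x,y in[(553,177),(605,179),(635,219),(534,217)]],((582-390)/3+u-65,219/3+v-65))
ang(s,[(x/3.7+230,y/3.7+110) for x,y in[(139,160),(204,168),(236,220),(110,207),(143,257),(209,283)]],(172/3.7+230,218/3.7+110))
E
```

```text
46.0 0.0401 | 40.5 0.0387 | 38.1 0.042 | 48.0 0.0428 | 
39.9 0.0429 | 38.0 0.0405 | 35.9 0.0411 | 39.5 0.0438 | 36.8 0.044 | 30.8 0.0576 |
```

The holes give the crank at ≈43° mod 60, i.e. ≈163°, which agrees with the arm's reading. Handing in.

```bash
python3 -c "
from plant import *
o=get_obs();print(o['clock'],o['opening'],o['force'],abs(o['qvel']).max());print(close_job())"
```

```text
29.3333 0.017265284720757487 [-15.47607509   6.451492    -7.56465059] 0.10776756150941579
the job is handed in; nothing more can be done
None
```

I gripped the crank of the larger brown stand at the fixed 30 N, felt for the heavy side over more than two full turns (one forward, then back), and left the wheel still with the heavy side at the lowest point. I handed in at 29.3 s, with the gripper still holding the handle.

- **Heavy side:** the three fits put it 18.1°, 19.4° and 15.6° round from the crank, with a pull of about 2.5–2.85 N at the handle. Combined that is about 17.5°, give or take 2–3°, so the target crank angle was about 162.5° from straight up-slope.
- **Final position:** the arm measured the crank at 162.9° and not moving. The wheel's hole pattern in the top camera gave about 163°; the individual holes scattered by ±5°.
- **Other objects:** the final pictures show the glue bottle and screwdriver where they were. The mug was outside those views and the arm went nowhere near it after the first move.

**What went less than smoothly:**
- The full 40° tool tilt ran into joint 3's range limit, so I gripped with the sleeve slanted 30° between the pads.
- I opened the gripper once, partway through, to check the force sensor's zero, which came out near zero. I then took the handle again while the wheel stayed put.
- About 18 N of radial push remains on the handle at the end. It does not turn the wheel.

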